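# Turn a lamp base over with the spatula and seat its glass globe

### The arm

A 6-joint arm with a two-finger parallel gripper is mounted at the origin on the work surface. World frame = base frame: x ahead of the robot, y to its left, z up, the work surface at z = 0. Lengths are in m, angles in degrees, forces in N, time in s.
With the tool pointing down it reaches from about 0.4 to 0.825 m from the base axis. Payload 7 kg.
Tool frame: the origin (TCP) lies at the very end of the fingers, on their centre line; the grasp point (between the pads) lies 19 mm behind it; x points along the fingers, y is the direction in which the jaws open and shut, and the axes are right-handed (so a half turn about x gives the same grasp; the last joint's range is limited). The gripper opens to 88 mm and grips with 3 to 60 N. Pads are 19 mm wide; open, the fingers measure 130 mm over their backs; the gripper's body (78 mm by 193 mm) begins 47 mm behind the grasp point.
Start: joints at [-59.983, 20.546, 0.682, 0, -70.136, -16.507], TCP at [0.158, -0.656, 0.227] pointing down, gripper open.
Joint ranges: [-176.03, 176.03], [-82.01, 121.73], [-58.28, 71.71], [-173.87, 95.51], [-174.79, -0.11], [-173.66, 173.66]. Speed limits (degrees/s): [136.94, 136.94, 172.46, 180, 180, 180].

### API

Orientations are given as [roll, pitch, yaw] about the fixed x, y, z axes, in that order (R = Rz(yaw) Ry(pitch) Rx(roll)).
In Python, from plant import monitor, eyes, ticket gives the robot as it stands. The module is installed in compiled form; this text tells all that it offers.
- The arm moves only by the shell command python3 -m crank 'ROWS'. ROWS is JSON, a list of rows, each an object with "linear": the shift along the world's x, y, z in units of 60 mm (1.0 is 60 mm), a list of three; "rot": the turn, a rotation vector about the world's x, y, z in units of 5 degrees (1.0 is 5 degrees), a list of three; "hand": the opening, from 0 (shut) to 1 (fully open). In form: [{"linear": [tx, ty, tz], "rot": [ax, ay, az], "hand": hand}, ...]. A call has 1 to 20 rows; each row shifts and turns the pose as measured when the row begins; what a row does not reach is not made up. A row lasts 1/8 s, in which the tool goes at most 62.5 mm and 10.7 degrees, less where a joint would pass 70% of its speed; a pose out of reach is approached as far as the arm can. A call is refused whole if a number of a shift passes 1 or a number of a turn 1, either way. A call with a gripper value outside its range is refused whole. The fingers move at their own pace and stop on an object; the grip force is fixed at half the most. Time passes only in rows, so rows that do not move let the fingers close. It gives the time, the measured TCP pose, the force and the opening at its end, in the units of the state.
- monitor.get_obs(): the state, without advancing time (a new reading comes with each control period).
- eyes.snapshot(name): name is "side" or "top"; returns a dict with "image" (384x512x3 uint8, red, green, blue), "depth" (384x512 float32, m along the optical axis (not along the pixel's ray), 0 where there is no reading), "K" (3x3 intrinsics, pixels), "camera_from_world" (4x4, takes a point from world to camera coordinates). Camera axes: x right, y up, looking along -z (the intrinsics and any distortion apply to the point x, -y, -z); pixel columns grow to the right and rows downward; lengths in m; the calibration is good to about 2 mm. A picture is of the moment at which its call begins.
- ticket.close_job(): hands the job in, once; it reports no verdict.
The state is a dict: "clock": time; "joint_pos": joint angles; "qvel": joint speeds; "tau": joint torques, N m; "tool_pos": TCP position; "orientation": TCP orientation; "force": force on the tool from outside, world axes, zero at the start; "moment": the same for the moment, N m; "opening": finger opening in m.
Only numpy, scipy, OpenCV 4.12 (cv2) and the standard library are available. Lean on these libraries where they do the work, as an engineer would, in place of code of your own. Each camera call takes 0.05 s, during which the arm holds its last target.

### The job

Pick up the orange-handled spatula and use it to turn the brass lamp base over onto the black rubber mat, so that it lies flat there with its collar facing up (a little overhang at the mat's edge is fine), without the gripper or arm touching the base while it is being turned; lay the spatula back down flat on the counter. Then take the amber glass globe from the blue tray and set it gently in the base's collar, and let go. Leave the white globe and everything else on the counter where it is.

Things in the scene. Friction and masses are not known exactly. Their poses are not given: they have to be found in the camera images.
- disc: Lamp base: brass disc 110 mm across, 7 mm thick, one face plain with a black pad, the other with a round collar 56 mm outside, 37 mm inside, 9 mm high. 0.2 kg. It starts collar down on the counter, so its rim overhangs by 9 mm, 5 to 30 mm short of the mat's near edge. Origin: centre of the collar's mouth (free end); z points from there to the plain face (up at the start, down once turned over).
- mat: Fixed black rubber mat 160 x 180 mm, 14 mm thick, with upright edges, lying on the counter. Origin: centre of its underside. Its x axis (160 mm) points away from the base: the near edge that faces the base lies at x = -80 mm, and serves as a step on which the base's far rim can be stopped and tipped over.
- spatula_grip (a point): Centre of the front part of the orange handle, a bar 20 mm wide, 24 mm high, x = -85 to +25 mm. x points along the spatula to the blade, z up when it lies flat. Blade: stiff steel plate 70 mm wide, 2.5 mm thick, x = 35 to 125 mm, parallel to the handle, its underside 38 mm lower. 0.22 kg, balanced 50 mm ahead of this point; lies flat on its blade with the handle raised.
- spatula_tip (a point): Middle of the blade's straight front edge, at the underside; same axes as the handle point, 125 mm ahead of it and 38 mm lower.
- spatula: The spatula itself; origin on the blade's underside level, right below the handle point.
- amber_globe_center (a point): Centre of the amber glass globe, a ball 60 mm across, 80 g, fragile. It starts in one of the tray's two holes (which one varies), its centre 24 mm above the tray's top; seated in the upturned collar its centre is 24 mm above the collar's mouth.
- amber_globe: The amber globe itself; its axes turn as it rolls.
- tray: Fixed blue tray block 220 x 90 mm, 22 mm high, with two 37 mm holes at x = -60 and +60 mm in which the globes sit. Origin: centre of its underside; x along its 220 mm.
- white_globe: White globe like the amber one, in the tray's other hole; to be left alone.
- spray: Bystander: red can, 64 mm across, 170 mm high, upright. Origin at its foot.
- jar: Bystander: white jar with yellow lid, 66 mm across, 85 mm high. Origin at its foot.
- tape: Bystander: grey roll of tape lying flat, 100 mm across, 48 mm high. Origin at the centre of its underside.
- elbow: Bystander: steel pipe elbow, about 80 mm long, 50 mm high, standing. Origin below its upright part.
- cleaner: Bystander: blue bottle, 70 mm across, 190 mm high. Origin at its foot.
- tee: Bystander: copper pipe tee 110 mm long, 50 mm high, lying. Origin at counter level below its middle.
- carton: Bystander: cardboard box 90 x 140 x 70 mm high. Origin at the centre of its underside.
There are look-alikes about, which are no part of the job. There is more than one size of the mat; the one meant has the size given above. Of the things that look like the disc, take the one that is farthest to the robot's right at the start.

How it is judged (in metres and radians):
On the way, in this order (a step that is already met when the one before it is completed fails the run):
1. the spatula raises the base on its edge (tilted more than 40 degrees while the spatula touches it) (angle between disc's own z axis and vertical between 0.7 and 1.9 rad and contact force between spatula and disc above 0.1 N), for 0.04 s.
2. the base lies flat and still on the mat, collar up (angle between disc's own z axis and vertical above 3 rad and x of disc in the frame of mat between -0.056 and 0.056 m and y of disc in the frame of mat between -0.06 and 0.06 m and height (world z) of disc between 0.024 and 0.036 m and linear speed of disc below 0.02 m/s), for 0.3 s.
3. the spatula has been laid flat on the counter and let go (angle between spatula_tip's own z axis and vertical below 0.12 rad and height (world z) of spatula_tip below 0.01 m and height (world z) of spatula_grip below 0.05 m and linear speed of spatula below 0.02 m/s and contact force between the fingers and spatula below 0.1 N), for 0.2 s.
4. the amber globe sits in the collar (horizontal distance between amber_globe_center and disc below 0.007 m and distance between amber_globe_center and disc below 0.03 m and linear speed of amber_globe below 0.02 m/s), for 0.2 s.
At the end, for the whole second after the job is handed in: The base lies flat (within 8 degrees) and still on the mat, collar up, its centre within 56 mm (x) and 60 mm (y) of the middle of the mat; the amber globe rests in the collar, centred within 7 mm; the spatula lies flat on the counter, let go (all of step 2 and all of step 4 and angle between spatula_tip's own z axis and vertical below 0.12 rad and height (world z) of spatula_tip below 0.01 m and height (world z) of spatula_grip below 0.05 m and linear speed of spatula below 0.02 m/s); the robot touches nothing.
It fails at once if the gripper or arm touches the base before it is turned over (contact force between any of the fingers, the arm and disc above 0.5 N and angle between disc's own z axis and vertical below 2.9 rad).
It fails at once if the amber globe is set down or knocked against the base with more than 15 N (contact force between amber_globe and disc above 15 N).
It fails at once if a bystander or the white globe is displaced more than 25 mm (distance of any of spray, jar, tape, elbow, cleaner, tee, carton, white_globe from where it was at the start of the episode above 0.025 m).
It fails at once if a standing bystander is tipped over (angle between any of spray, jar, tape, elbow, cleaner, tee, carton's own z axis and vertical above 0.3 rad).
It also fails if it takes over 72 s, if anything falls off the work surface, if the arm or the gripper's body presses on something with over 40 N, if the wrist force passes 120 N, or if a joint passes its speed limit or range.

## Working session

There is one attempt and no reset: what is moved stays moved. The work goes in short steps, Python scripts to look and compute and a shell command to move; the robot and the scene stay as the last step left them, time stands still between calls to the robot, and variables do not carry over. Pictures are saved under pics/ and viewed, and the job is handed in when it is done.

```bash
mkdir -p pics; ls
python3 - <<'E'
from plant import monitor, eyes
import cv2, numpy as np
print(monitor.get_obs())
for n in ("side","top"):
    s=eyes.snapshot(n); cv2.imwrite(f"pics/{n}0.png",s["image"][:,:,::-1]); np.savez(f"{n}0.npz",**s)
    print(n,s["K"],s["camera_from_world"])
E
```

```text
pics
{'clock': 0.0, 'joint_pos': array([-5.99816581e+01,  2.05893775e+01,  6.34532486e-01, -1.96507893e-02,
       -7.01353690e+01, -1.65065294e+01]), 'qvel': array([-0.03094721,  0.04820674,  0.11840301, -0.14388684, -0.0458954 ,
       -0.04430173]), 'tau': array([-6.14140981e-05, -5.82718313e+01,  2.93056995e+01,  6.99693963e+00,
        6.89837529e-03, -1.31207166e-04]), 'tool_pos': array([ 0.157568  , -0.65585779,  0.22565315]), 'orientation': array([ 94.93548149,  89.90791339, 108.44060218]), 'force': array([-0.18783801, -0.29496334, -0.05488202]), 'moment': array([-0.01676864,  0.01493755, -0.02731398]), 'opening': 0.08752115997033653}
side [[438.05913786   0.         250.62213127]
 [  0.         438.05913786 187.85429063]
 [  0.           0.           1.        ]] [[-0.90133723 -0.43291298 -0.013325    0.45617252]
 [ 0.23968471 -0.52418312  0.81718009 -0.17855969]
 [-0.36075261  0.73336104  0.57622838 -1.14551186]
 [ 0.          0.          0.          1.        ]]
top [[432.6778775    0.         247.79014399]
 [  0.         432.6778775  193.67528047]
 [  0.           0.           1.        ]] [[ 1.22045879e-03 -9.99970042e-01  7.64362943e-03 -2.31916592e-02]
 [ 9.97351354e-01  1.77306809e-03  7.27126749e-02 -4.83958210e-01]
 [-7.27240492e-02  7.53464134e-03  9.97323639e-01 -1.22671955e+00]
 [ 0.00000000e+00  0.00000000e+00  0.00000000e+00  1.00000000e+00]]
```

View pics/top0.png

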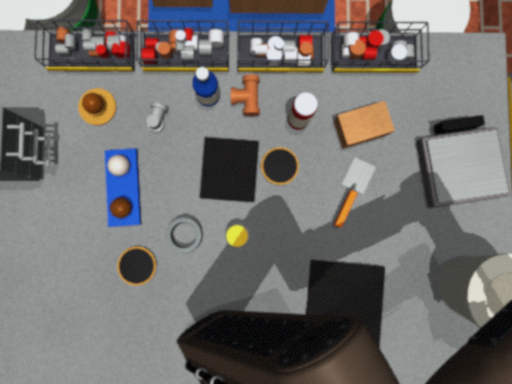

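View pics/side0.png

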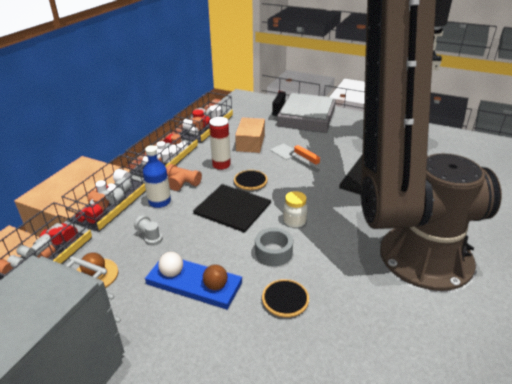

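The top view shows the target base at (280,166), right of the black mat at (230,169). The spatula is at (345,208)→(360,172), and the tray at (122,187) holds amber at the bottom hole (121,207). I'll measure these now.

```bash
cat > h.py <<'E'
import numpy as np, cv2
from scipy.spatial.transform import Rotation as R
def ray(s,uv,z):
    uv=np.atleast_2d(np.asarray(uv,float)); K=s["K"];T=s["camera_from_world"]
    d=np.c_[(uv[:,0]-K[0,2])/K[0,0],-(uv[:,1]-K[1,2])/K[1,1],-np.ones(len(uv))]@T[:3,:3]
    c=-T[:3,:3].T@T[:3,3]
    return c+d*((np.broadcast_to(z,len(uv))-c[2])/d[:,2])[:,None]
def cloud(s):
    v,u=np.mgrid[:384,:512]; K=s["K"];T=s["camera_from_world"];d=s["depth"]
    p=np.stack([(u-K[0,2])/K[0,0]*d,-(v-K[1,2])/K[1,1]*d,-d],-1)
    return (p-T[:3,3])@T[:3,:3]
def tool(o): 
    return R.from_euler('xyz',o['orientation'],degrees=True).as_matrix()
def st():
    from plant import monitor
    o=monitor.get_obs(); m=tool(o)
    print('t',o['clock'],'p',o['tool_pos'].round(4),'x',m[:,0].round(3),'y',m[:,1].round(3),'F',o['force'].round(1),'M',o['moment'].round(2),'op',round(o['opening'],4)); return o
def big(mask):
    c=cv2.findContours(mask.astype(np.uint8),cv2.RETR_EXTERNAL,cv2.CHAIN_APPROX_NONE)[0]
    return sorted(c,key=cv2.contourArea)[::-1]
E
python3 - <<'E'
from h import *
s=dict(np.load('top0.npz')); st()
hsv=cv2.cvtColor(s["image"],cv2.COLOR_RGB2HSV); P=cloud(s)
np.set_printoptions(precision=4,suppress=True)
def rep(name,mask,box,z,sub=True):
    m=np.zeros(mask.shape,bool);x0,y0,x1,y1=box;m[y0:y1,x0:x1]=mask[y0:y1,x0:x1]
    c=big(m)[0]; q=ray(s,c[:,0,:],z)[:,:2].astype(np.float32)
    r=cv2.minAreaRect(q); print(name,'n',len(c),'rect c',np.round(r[0],4),'size',np.round(r[1],4),'ang',round(r[2],2),'box',cv2.boxPoints(r).round(4).tolist()); return m,q
H,S,V=hsv[...,0],hsv[...,1],hsv[...,2]
print(hsv[169,230],hsv[166,280],hsv[175,358],hsv[208,345],hsv[187,122],hsv[207,121],hsv[155,297], hsv[165,265])
rep('mat',V<60,(190,125,261,210),.014)
rep('discpad',V<60,(261,140,305,190),.016)
# disc: non grey incl. orange rim
rep('disc',(V<60)|(S>90),(260,140,305,192),.016)
rep('handle',(S>150)&(H<20),(325,180,370,235),.045)
rep('blade',(V>170)&(S<40),(335,150,385,200),.0025)
rep('tray',(S>150)&(H>100)&(H<130),(95,140,150,235),.022)
m,q=rep('amber',(S>90)&(H<20),(105,190,140,220),.046)
rep('white',(V>150)&(S<60),(105,148,135,180),.046)
for n,(u,v) in dict(mat=(230,169),disc=(280,166),blade=(358,175),handle=(345,208),amber=(121,205),tape=(184,218),jar=(236,235),tray=(122,187),counter=(300,215)).items(): print(n,P[v,u])
E
```

```text
t 0.1 p [ 0.1575 -0.6559  0.2257] x [-0.001  0.001 -1.   ] y [-0.233  0.972  0.001] F [-0.5  0.9  0.3] M [-0.02 -0.03  0.05] op 0.0876
[120  10  26] [135  12  41] [ 83   5 200] [ 17 202 226] [110 209 209] [ 13 194 143] [ 19  14 149] [175  36  42]
mat n 220 rect c [0.5561 0.0323] size [0.1547 0.1762] ang 85.78 box [[0.4625000059604645, -0.03830000013113022], [0.6381999850273132, -0.05130000039935112], [0.6496000289916992, 0.10300000011920929], [0.4738999903202057, 0.11590000241994858]]
discpad n 88 rect c [ 0.5676 -0.1157] size [0.0869 0.0876] ang 89.9 box [[0.5238000154495239, -0.1590999960899353], [0.6114000082015991, -0.15919999778270721], [0.6115000247955322, -0.0723000019788742], [0.5238999724388123, -0.07209999859333038]]
disc n 105 rect c [ 0.5662 -0.1142] size [0.1079 0.1073] ang 0.11 box [[0.5121999979019165, -0.06069999933242798], [0.5123999714851379, -0.1679999977350235], [0.6202999949455261, -0.16779999434947968], [0.6201000213623047, -0.060499999672174454]]
handle n 79 rect c [ 0.4411 -0.2967] size [0.0229 0.1102] ang 64.29 box [[0.3864000141620636, -0.2831999957561493], 
[... 660 characters left out ...]
9 0.0509] ang 45.71 box [[0.4075999855995178, 0.3343999981880188], [0.4440000057220459, 0.2989000082015991], [0.4788999855518341, 0.33469998836517334], [0.4424999952316284, 0.3702000081539154]]
white n 53 rect c [0.5637 0.3464] size [0.0541 0.0506] ang 1.24 box [[0.5360999703407288, 0.3711000084877014], [0.5371999740600586, 0.320499986410141], [0.5913000106811523, 0.32170000672340393], [0.5902000069618225, 0.37229999899864197]]
mat [0.5559 0.0291 0.0133]
disc [ 0.5645 -0.1155  0.0172]
blade [ 0.5406 -0.3454  0.001 ]
handle [ 0.4419 -0.2942  0.051 ]
amber [0.4484 0.3258 0.07  ]
tape [0.4134 0.1561 0.0451]
jar [0.3671 0.0097 0.0853]
tray [0.5027 0.3393 0.0164]
counter [ 0.4234 -0.175  -0.0036]
```

```bash
python3 - <<'E'
from h import *
s=dict(np.load('top0.npz'));P=cloud(s)
np.set_printoptions(precision=3,suppress=True)
for (u,v) in [(305,104),(305,95),(315,104),(297,120),(299,126),(206,75),(250,95),(365,124)]: print((u,v),P[v,u])
# points taller than 0.03 within x>.6, y -.3..-.05
m=(P[...,2]>.03)&(P[...,2]<.25)&(P[...,0]>.58)&(P[...,0]<.85)&(P[...,1]>-.27)&(P[...,1]<.0)&(s['depth']>0)
for lo,hi in [(.03,.1),(.1,.15),(.15,.2)]:
    q=P[m&(P[...,2]>lo)&(P[...,2]<hi)&(P[...,1]<-.08)]; print(lo,len(q),q.min(0),q.max(0))
s=dict(np.load('side0.npz'));P=cloud(s)
m=(P[...,2]>.03)&(P[...,2]<.25)&(P[...,0]>.6)&(P[...,0]<.85)&(P[...,1]>-.27)&(P[...,1]<-.08)&(s['depth']>0)
q=P[m];print('side',q.min(0),q.max(0),np.median(q,0))
E
python3 -c "
import cv2
a=cv2.imread('pics/top0.png')[60:260,160:420];cv2.imwrite('pics/crop0.png',cv2.resize(a,None,fx=3,fy=3,interpolation=cv2.INTER_CUBIC))"
```

```text
(305, 104) [ 0.704 -0.168  0.169]
(305, 95) [ 0.728 -0.168  0.168]
(315, 104) [ 0.705 -0.194  0.167]
(297, 120) [ 0.676 -0.154  0.113]
(299, 126) [ 0.674 -0.167  0.05 ]
(206, 75) [0.77  0.084 0.194]
(250, 95) [ 0.766 -0.028  0.043]
(365, 124) [ 0.676 -0.35   0.069]
0.03 266 [ 0.673 -0.241  0.03 ] [ 0.85 -0.08  0.1 ]
0.1 130 [ 0.673 -0.194  0.1  ] [ 0.719 -0.136  0.15 ]
0.15 478 [ 0.673 -0.198  0.15 ] [ 0.734 -0.138  0.176]
side [ 0.668 -0.269  0.03 ] [ 0.85  -0.08   0.174] [ 0.695 -0.15   0.101]
```

View pics/crop0.png

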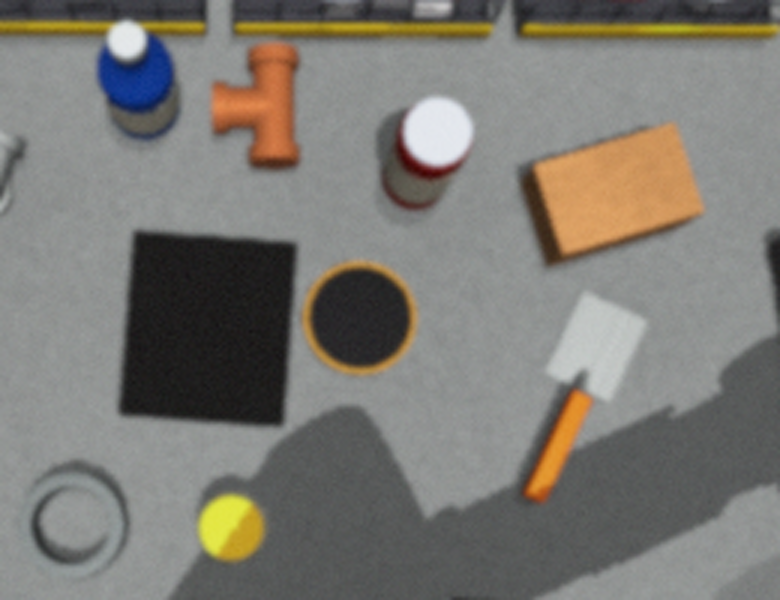

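```bash
python3 -m crank '[{"linear":[0.67,0.71,0],"rot":[0,0,-1],"hand":1},{"linear":[0.67,0.71,0],"rot":[0,0,-1],"hand":1},{"linear":[0.67,0.71,0],"rot":[0,0,-1],"hand":1},{"linear":[0.67,0.71,0],"rot":[0,0,-1],"hand":1},{"linear":[0.67,0.71,-0.2],"rot":[0,0,-1],"hand":1},{"linear":[0.67,0.71,-0.3],"rot":[0,0,-1],"hand":1},{"linear":[0.67,0.71,-0.3],"rot":[0,0,-1],"hand":1},{"linear":[0.67,0.71,-0.3],"rot":[0,0,-1],"hand":1},{"linear":[0,0,0],"rot":[0,0,0],"hand":1}]'
python3 - <<'E'
from h import *
o=st();m=tool(o); print(np.degrees(np.arctan2(m[1,1],m[0,1])), (np.array([.479,-.3157,.02])-o['tool_pos'])/.06)
E
```

```text
clock: 1.23
tool_pos: [0.4842, -0.304, 0.1546]
orientation: [123.2, 89.7, 95.1]
force: [0.3, -0.3, -0.7]
opening: 0.0873
t 1.225 p [ 0.4842 -0.304   0.1546] x [-0.     0.005 -1.   ] y [0.47  0.883 0.004] F [ 0.3 -0.3 -0.7] M [-0.13  0.05 -0.06] op 0.0873
61.98339078587487 [-0.08726182 -0.19510038 -2.24265969]
```

```bash
python3 -m crank '[{"linear":[-0.09,-0.2,-0.6],"rot":[0,0,0.24],"hand":1},{"linear":[0,0,-0.6],"rot":[0,0,0],"hand":1},{"linear":[0,0,0],"rot":[0,0,0],"hand":1}]'
python3 - <<'E'
from h import *
o=st();m=tool(o); print(np.degrees(np.arctan2(m[1,1],m[0,1])), (np.array([.479,-.3157,.02])-o['tool_pos'])/.06)
from plant import eyes
s=eyes.snapshot('side'); cv2.imwrite('pics/side1.png',cv2.resize(s['image'][60:260,180:440,::-1],None,fx=3,fy=3))
E
```

```text
clock: 1.6
tool_pos: [0.4787, -0.3163, 0.0815]
orientation: [121.3, 89.7, 94.7]
force: [-0.1, -0.3, 1.6]
opening: 0.0878
t 1.6 p [ 0.4787 -0.3163  0.0815] x [-0.     0.005 -1.   ] y [0.448 0.894 0.004] F [-0.1 -0.3  1.6] M [-0.05 -0.01 -0.05] op 0.0878
63.40989709478688 [ 0.00559529  0.00916933 -1.02466759]
```

View pics/side1.png

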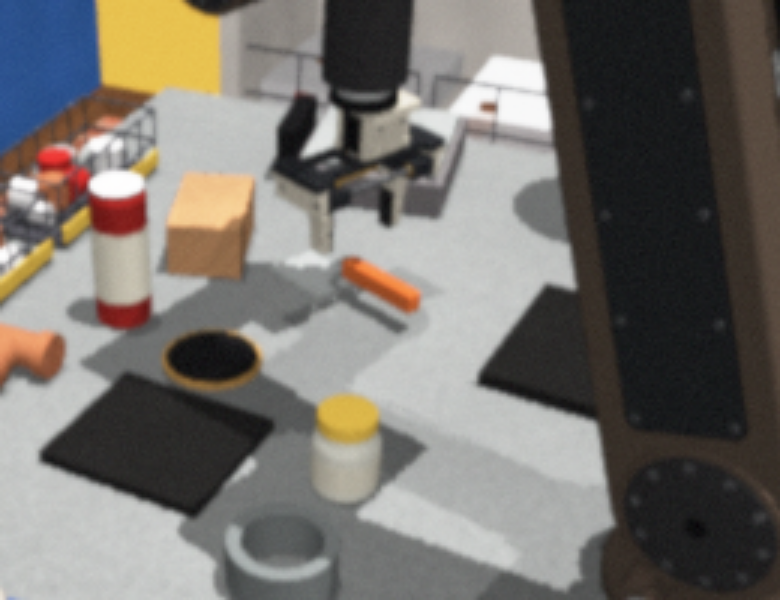

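The gripper is open over the front of the handle, at about (370,270) in the crop, with the jaws across it. I'll go down and grip.

```bash
python3 -m crank '[{"linear":[0,0,-0.5],"rot":[0,0,0],"hand":1},{"linear":[0,0,-0.5],"rot":[0,0,0],"hand":1},{"linear":[0,0,0],"rot":[0,0,0],"hand":0},{"linear":[0,0,0],"rot":[0,0,0],"hand":0},{"linear":[0,0,0],"rot":[0,0,0],"hand":0},{"linear":[0,0,0],"rot":[0,0,0],"hand":0},{"linear":[0,0,0],"rot":[0,0,0],"hand":0},{"linear":[0,0,0],"rot":[0,0,0],"hand":0}]'
python3 - <<'E'
from h import *
o=st()
E
```

```text
clock: 2.65
tool_pos: [0.4864, -0.3208, 0.0344]
orientation: [17.3, 89.0, -9.2]
force: [0.0, 0.4, -0.7]
opening: 0.0331
t 2.65 p [ 0.4864 -0.3208  0.0344] x [ 0.018 -0.003 -1.   ] y [0.446 0.895 0.005] F [ 0.   0.4 -0.7] M [-0.08  0.05  0.03] op 0.0331
```

```bash
python3 -m crank '[{"linear":[0,0,0],"rot":[0,0,0],"hand":0.4}]'
python3 - <<'E'
from h import *
o=st()
from plant import eyes
s=eyes.snapshot('side'); cv2.imwrite('pics/side2.png',cv2.resize(s['image'][90:190,230:360,::-1],None,fx=6,fy=6))
o=st()
E
```

```text
clock: 2.78
tool_pos: [0.4864, -0.3207, 0.0344]
orientation: [17.3, 89.0, -9.2]
force: [0.6, -0.4, -0.6]
opening: 0.0351
t 2.775 p [ 0.4864 -0.3207  0.0344] x [ 0.018 -0.003 -1.   ] y [0.446 0.895 0.005] F [ 0.6 -0.4 -0.6] M [-0.03  0.06 -0.05] op 0.0351
t 2.825 p [ 0.4864 -0.3207  0.0343] x [ 0.018 -0.003 -1.   ] y [0.446 0.895 0.005] F [0.4 0.1 0.3] M [-0.06  0.01 -0.07] op 0.0347
```

View pics/side2.png

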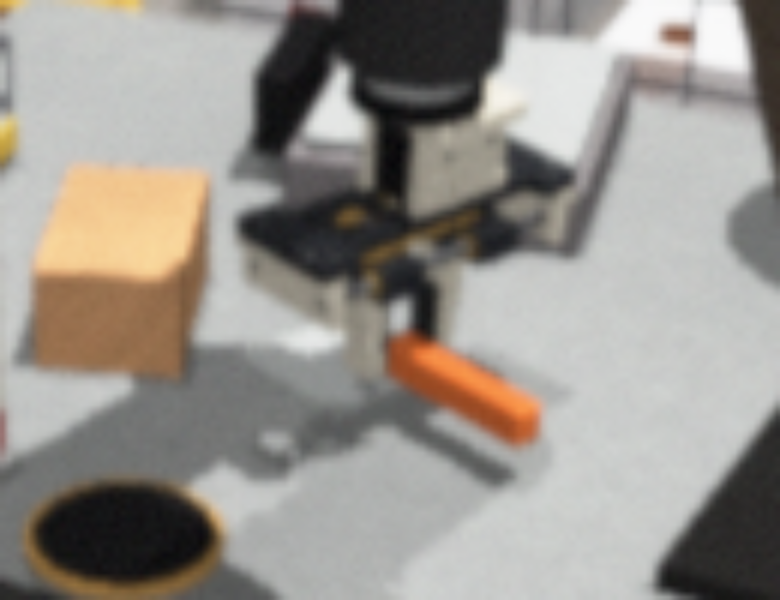

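Run:
```python
from h import *
o=st();print(o['joint_pos'],o['tau'])
```

```text
t 2.825 p [ 0.4864 -0.3207  0.0343] x [ 0.018 -0.003 -1.   ] y [0.446 0.895 0.005] F [0.4 0.1 0.3] M [-0.06  0.01 -0.07] op 0.0347
[ -14.24254351   22.54647887  -24.94927311   -0.13984632  -41.47577402
 -102.14427472] [-1.01470586e-02 -5.26094520e+01  2.10084522e+01  4.97448608e+00
 -2.78645125e-02  2.40354075e-04]
```

```bash
python3 -m crank '[{"linear":[-0.12,0.08,-0.1],"rot":[0,0,0],"hand":1},{"linear":[0,0,0],"rot":[0,0,0],"hand":1}]'
python3 - <<'E'
from h import *
o=st();print(o['joint_pos'],o['tau'])
E
```

```text
clock: 3.08
tool_pos: [0.4782, -0.3154, 0.0275]
orientation: [18.1, 89.0, -8.4]
force: [0.0, -0.5, 0.5]
opening: 0.0495
t 3.075 p [ 0.4782 -0.3154  0.0275] x [ 0.017 -0.002 -1.   ] y [0.446 0.895 0.005] F [ 0.  -0.5  0.5] M [-0.08  0.02  0.01] op 0.0495
[ -13.91400384   22.38001385  -26.50127175   -0.14654195  -40.14290223
 -102.4769475 ] [ 4.05962463e-02 -5.18995070e+01  2.02235895e+01  4.77180764e+00
  8.78070504e-02 -3.81961127e-02]
```

```bash
python3 -m crank '[{"linear":[0.01,0,-0.12],"rot":[0,0.2,0],"hand":1},{"linear":[0,0,0],"rot":[0,0,0],"hand":0},{"linear":[0,0,0],"rot":[0,0,0],"hand":0},{"linear":[0,0,0],"rot":[0,0,0],"hand":0},{"linear":[0,0,0],"rot":[0,0,0],"hand":0},{"linear":[0,0,0],"rot":[0,0,0],"hand":0},{"linear":[0,0,0],"rot":[0,0,0],"hand":0},{"linear":[0,0,0],"rot":[0,0,0],"hand":0}]'
python3 - <<'E'
from h import *
o=st();print(o['joint_pos'],o['tau'])
E
```

```text
clock: 4.08
tool_pos: [0.4789, -0.3155, 0.0197]
orientation: [-102.2, 89.8, -128.7]
force: [-0.8, -0.7, -1.1]
opening: 0.0197
t 4.075 p [ 0.4789 -0.3155  0.0197] x [-0.002 -0.003 -1.   ] y [ 0.446  0.895 -0.003] F [-0.8 -0.7 -1.1] M [-0.09 -0.07  0.01] op 0.0197
[ -13.72060612   23.49363826  -26.16951897    0.26098878  -40.41595459
 -102.97946497] [ 7.72633147e-02 -5.34228981e+01  2.02627033e+01  4.86583963e+00
 -1.50567060e-01  1.72945572e-02]
```

```bash
python3 -m crank '[{"linear":[0,0,0.3],"rot":[0,0,0],"hand":0},{"linear":[0,0,0.4],"rot":[0,0,0],"hand":0},{"linear":[0,0,0.4],"rot":[0,0,0],"hand":0},{"linear":[0,0,0.4],"rot":[0,0,0],"hand":0},{"linear":[0,0,0.2],"rot":[0,0,0],"hand":0},{"linear":[0,0,0],"rot":[0,0,0],"hand":0}]'
python3 - <<'E'
from h import *
o=st();print(o['joint_pos'])
from plant import eyes
s=eyes.snapshot('side'); cv2.imwrite('pics/side3.png',cv2.resize(s['image'][60:190,230:400,::-1],None,fx=4.5,fy=4.5))
E
```

```text
clock: 4.82
tool_pos: [0.4759, -0.3141, 0.122]
orientation: [-156.2, 89.6, 177.3]
force: [0.0, -0.4, -2.2]
opening: 0.0199
t 4.825 p [ 0.4759 -0.3141  0.122 ] x [-0.008  0.    -1.   ] y [ 0.447  0.894 -0.003] F [ 0.  -0.4 -2.2] M [-0.02  0.06 -0.04] op 0.0199
[ -13.71029052   16.1784276   -20.49116163    0.10382757  -53.76173866
 -102.91016932]
```

View pics/side3.png

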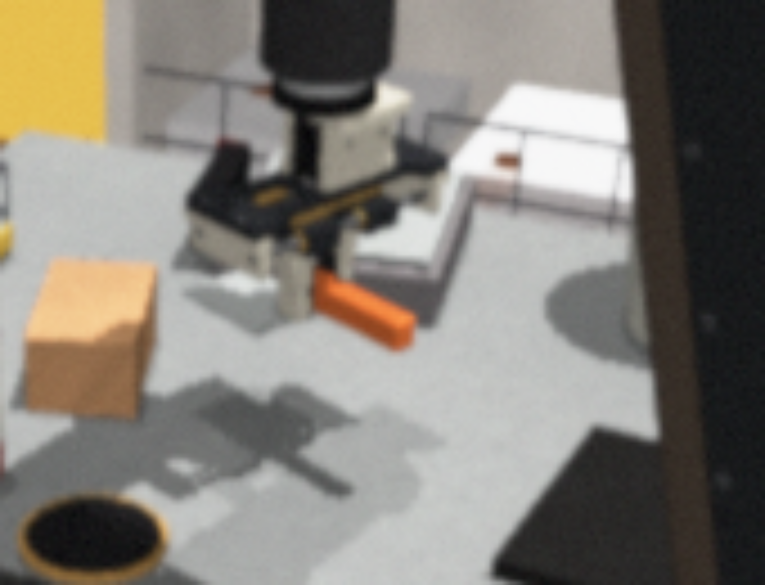

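The spatula is held and in the air: the handle is at (360,310) in the crop and the blade is still parallel to the counter. Next I'll turn it towards +y.

```bash
python3 -m crank '[{"linear":[0.05,0,0],"rot":[0,0,1],"hand":0},{"linear":[0.05,0,0],"rot":[0,0,1],"hand":0},{"linear":[0.05,0,0],"rot":[0,0,1],"hand":0},{"linear":[0.05,0,0],"rot":[0,0,1],"hand":0},{"linear":[0.05,0,0],"rot":[0,0,1],"hand":0},{"linear":[0.05,0,0],"rot":[0,0,1],"hand":0},{"linear":[0.05,0,0],"rot":[0,0,1],"hand":0},{"linear":[0.05,0,0],"rot":[0,0,1],"hand":0},{"linear":[0.05,0,0],"rot":[0,0,1],"hand":0},{"linear":[0.05,0,0],"rot":[0,0,1],"hand":0},{"linear":[0.05,0,0],"rot":[0,0,1],"hand":0},{"linear":[0.05,0,0],"rot":[0,0,1],"hand":0},{"linear":[0.05,0,0],"rot":[0,0,1],"hand":0},{"linear":[0.05,0,0],"rot":[0,0,1],"hand":0},{"linear":[0.05,0,0],"rot":[0,0,1],"hand":0},{"linear":[0.05,0,0],"rot":[0,0,1],"hand":0},{"linear":[0.05,0,0],"rot":[0,0,1],"hand":0},{"linear":[0.05,0,0],"rot":[0,0,1],"hand":0},{"linear":[0,0,0],"rot":[0,0,0],"hand":0}]'
python3 - <<'E'
from h import *
o=st();m=tool(o); print(o['joint_pos'],np.degrees(np.arctan2(m[1,1],m[0,1])), (np.array([.548,-.306,.022])-o['tool_pos'])/.06)
E
```

```text
clock: 7.25
tool_pos: [0.5164, -0.3084, 0.0914]
orientation: [145.4, 87.4, -148.5]
force: [-0.2, -0.2, -2.7]
opening: 0.0198
t 7.25 p [ 0.5164 -0.3084  0.0914] x [-0.038 -0.023 -0.999] y [-0.914  0.404  0.025] F [-0.2 -0.2 -2.7] M [0.12 0.01 0.  ] op 0.0198
[-11.11240412  21.17907528 -18.55371506   2.20131617 -52.17532151
 -14.08606307] 156.15366844861154 [ 0.52715348  0.04055986 -1.15720446]
```

```bash
python3 -m crank '[{"linear":[0.12,0,0.1],"rot":[0.06,-0.11,0.98],"hand":0},{"linear":[0.12,0,0.1],"rot":[0.06,-0.11,0.98],"hand":0},{"linear":[0.12,0,0.1],"rot":[0.06,-0.11,0.98],"hand":0},{"linear":[0.12,0,0.1],"rot":[0.06,-0.11,0.98],"hand":0},{"linear":[0,0,0],"rot":[0,0,0],"hand":0}]'
python3 - <<'E'
from h import *
o=st();m=tool(o); print(o['joint_pos'],np.degrees(np.arctan2(m[1,1],m[0,1])), (np.array([.548,-.306,.022])-o['tool_pos'])/.06)
from plant import eyes
s=eyes.snapshot('side'); cv2.imwrite('pics/side4.png',cv2.resize(s['image'][60:220,180:400,::-1],None,fx=3.5,fy=3.5));np.savez('s4.npz',**s)
s=eyes.snapshot('top'); cv2.imwrite('pics/top4.png',cv2.resize(s['image'][90:270,160:420,::-1],None,fx=3,fy=3));np.savez('t4.npz',**s)
E
```

```text
clock: 7.88
tool_pos: [0.5429, -0.3076, 0.1111]
orientation: [178.1, 89.7, -96.3]
force: [0.7, 1.0, -3.1]
opening: 0.0198
t 7.875 p [ 0.5429 -0.3076  0.1111] x [-0.001 -0.006 -1.   ] y [-0.997  0.076  0.   ] F [ 0.7  1.  -3.1] M [ 0.    0.14 -0.  ] op 0.0198
[-11.42688613  21.11082387 -14.80979162   0.40420225 -54.05062484
   6.83767885] 175.64797455995748 [ 0.0846073   0.02690317 -1.48512616]
```

View pics/side4.png

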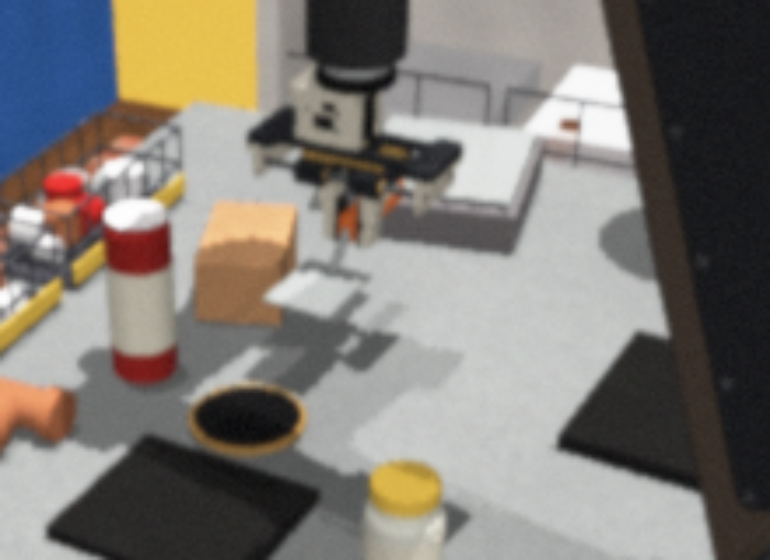

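View pics/top4.png

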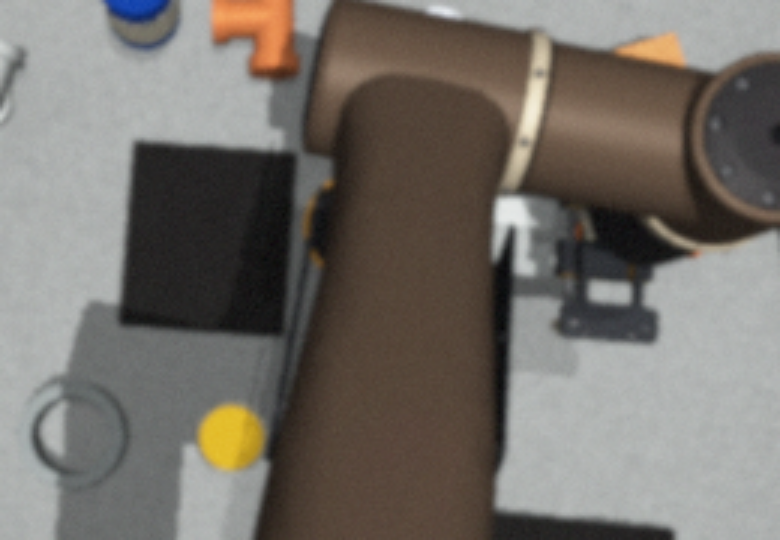

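Run:
```python
from h import *
np.set_printoptions(precision=4,suppress=True)
s=dict(np.load('s4.npz'));P=cloud(s);hsv=cv2.cvtColor(s['image'],cv2.COLOR_RGB2HSV)
m=np.zeros(P.shape[:2],bool);m[135:150,254:284]=1
m&=(hsv[...,2]>185)&(P[...,2]>.05)&(P[...,2]<.12)
q=P[m];print(len(q),q.min(0),q.max(0)); c=q.mean(0);u,S,V=np.linalg.svd(q-c);print(c,S,V[2])
T=s['camera_from_world'];K=s['K']
def px(p): 
    c=T[:3,:3]@p+T[:3,3]; return K[0,0]*c[0]/-c[2]+K[0,2], -K[1,1]*c[1]/-c[2]+K[1,2]
# expected blade corners from tool pose
o=np.array([.5429,-.3076,.1111]); d=np.array([.076,.997,0]);e=np.array([.997,-.076,0])
for a in (.023,.113):
  for b in (-.035,.035):
    p=o+d*a+e*b; p[2]=.1111+.019-.038+.0025; print(a,b,np.array(px(p)), (np.array(px(p))-[180,60])*3.5)
# can
m=(P[...,2]>.05)&(P[...,2]<.16)&(abs(P[...,0]-.7)<.06)&(abs(P[...,1]+.167)<.06);print(P[m].min(0))
```

```text
186 [ 0.5144 -0.2639  0.0907] [ 0.5846 -0.1925  0.0988]
[ 0.5487 -0.2274  0.0945] [0.2643 0.2482 0.0211] [ 0.0079 -0.0168  0.9998]
0.023 -0.035 [285.3716 137.9643] [368.8005 272.8752]
0.023 0.035 [267.1312 133.2658] [304.9591 256.4302]
0.113 -0.035 [273.022  149.7567] [325.577  314.1486]
0.113 0.035 [254.2315 144.6157] [259.8104 296.1549]
[ 0.6684 -0.1898  0.0508]
```

```bash
python3 -m crank '[{"linear":[0.04,0,-0.4],"rot":[0,0,0],"hand":0},{"linear":[0.04,0,-0.4],"rot":[0,0,0],"hand":0},{"linear":[0,0,-0.35],"rot":[0,0,0],"hand":0},{"linear":[0,0,0],"rot":[0,0,0],"hand":0}]'
python3 - <<'E'
from h import *
o=st();m=tool(o); print(np.degrees(np.arctan2(m[1,1],m[0,1])), (np.array([.548,-.306,.0205])-o['tool_pos'])/.06)
E
```

```text
clock: 8.48
tool_pos: [0.5449, -0.307, 0.0383]
orientation: [139.9, 89.6, -135.0]
force: [0.5, 0.3, -2.3]
opening: 0.0199
t 8.475 p [ 0.5449 -0.307   0.0383] x [-0.005 -0.005 -1.   ] y [-0.996  0.087  0.005] F [ 0.5  0.3 -2.3] M [-0.03  0.15 -0.03] op 0.0199
175.03665718519963 [ 0.05247267  0.01705554 -0.29692161]
```

```bash
python3 -m crank '[{"linear":[0.05,0,-0.15],"rot":[0,0,0.12],"hand":0},{"linear":[0,0,-0.13],"rot":[0,0,0],"hand":0},{"linear":[0,0,0],"rot":[0,0,0],"hand":0}]'
python3 - <<'E'
from h import *
o=st();m=tool(o); print(np.degrees(np.arctan2(m[1,1],m[0,1])), (np.array([.548,-.306,.0205])-o['tool_pos'])/.06)
from plant import eyes
s=eyes.snapshot('side'); cv2.imwrite('pics/side5.png',cv2.resize(s['image'][80:240,180:400,::-1],None,fx=3.5,fy=3.5));np.savez('s5.npz',**s)
E
```

```text
clock: 8.85
tool_pos: [0.5489, -0.3073, 0.022]
orientation: [156.0, 89.6, -118.4]
force: [-0.6, 0.0, -1.9]
opening: 0.0196
t 8.85 p [ 0.5489 -0.3073  0.022 ] x [-0.003 -0.006 -1.   ] y [-0.997  0.077  0.003] F [-0.6  0.  -1.9] M [-0.01  0.09 -0.02] op 0.0196
175.59975979009187 [-0.01490395  0.02182403 -0.02514379]
```

View pics/side5.png

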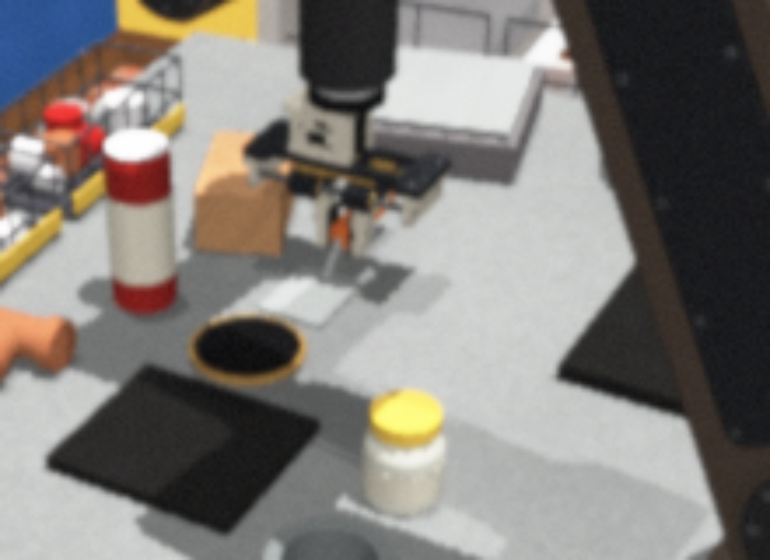

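```bash
python3 -m crank '[{"linear":[0.01,0.22,-0.01],"rot":[0,0,0],"hand":0},{"linear":[0.02,0.22,0],"rot":[0,0,0],"hand":0},{"linear":[0.02,0.22,0],"rot":[0,0,0],"hand":0},{"linear":[0,0,0],"rot":[0,0,0],"hand":0}]'
python3 - <<'E'
from h import *
o=st();m=tool(o); print(np.degrees(np.arctan2(m[1,1],m[0,1])))
from plant import eyes
s=eyes.snapshot('side'); cv2.imwrite('pics/side6.png',cv2.resize(s['image'][120:220,180:310,::-1],None,fx=6,fy=6));np.savez('s6.npz',**s)
E
```

```text
clock: 9.4
tool_pos: [0.5531, -0.2648, 0.0232]
orientation: [-178.4, 89.6, -92.8]
force: [0.3, -0.2, -2.3]
opening: 0.0199
t 9.4 p [ 0.5531 -0.2648  0.0232] x [-0.    -0.006 -1.   ] y [-0.997  0.076 -0.   ] F [ 0.3 -0.2 -2.3] M [-0.1   0.06 -0.  ] op 0.0199
175.62659725271465
```

View pics/side6.png

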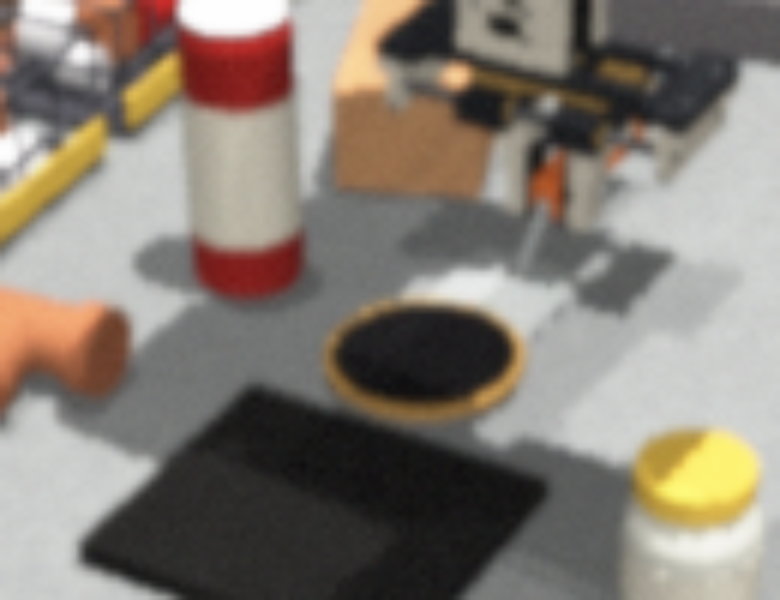

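The blade is under the near rim at (460,300) in the crop, and the gripper is clear of the can. I'll push on until the far rim stops at the mat.

```bash
python3 -m crank '[{"linear":[0.01,0.12,-0.02],"rot":[0,0,0],"hand":0},{"linear":[0.01,0.12,-0.02],"rot":[0,0,0],"hand":0},{"linear":[0.01,0.1,0],"rot":[0,0,0],"hand":0},{"linear":[0,0,0],"rot":[0,0,0],"hand":0}]'
python3 - <<'E'
from h import *
o=st();m=tool(o); print(np.degrees(np.arctan2(m[1,1],m[0,1])))
from plant import eyes
s=eyes.snapshot('side'); cv2.imwrite('pics/side7.png',cv2.resize(s['image'][120:220,180:310,::-1],None,fx=6,fy=6));np.savez('s7.npz',**s)
E
```

```text
clock: 9.95
tool_pos: [0.5556, -0.246, 0.0218]
orientation: [-170.9, 89.4, -85.3]
force: [0.1, -5.9, -1.2]
opening: 0.0198
t 9.95 p [ 0.5556 -0.246   0.0218] x [ 0.001 -0.01  -1.   ] y [-0.997  0.076 -0.002] F [ 0.1 -5.9 -1.2] M [-1.89  0.21 -0.01] op 0.0198
175.65304160687776
```

View pics/side7.png

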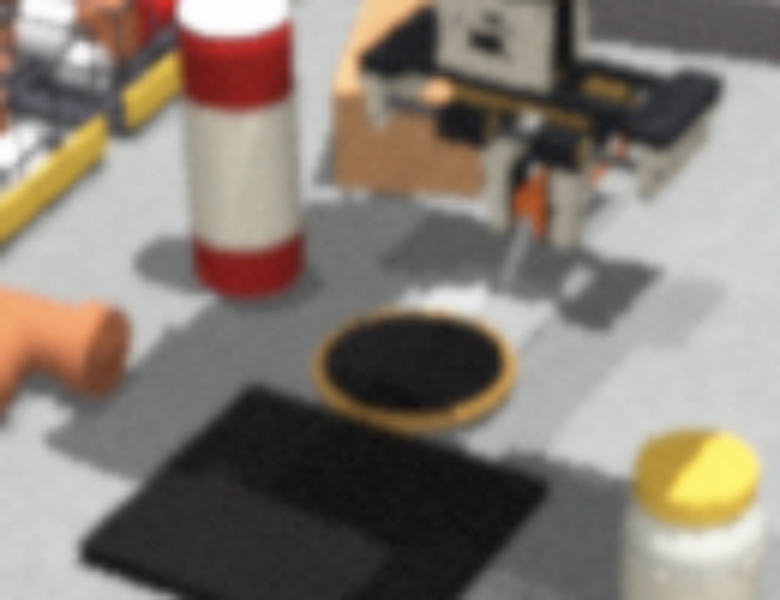

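Contact with the mat shows as −5.9 N. Now I'll lift the tip along an arc, in batches, and check after each one.

```bash
cat >> h.py <<'E'
P0=np.array([.5556,-.246,.0218]); D=np.array([.0756,.997,0])
def xi():
    o=st(); q=o['tool_pos']-P0; E_=np.array([.997,-.0756,0])
    X=q@D; Z=q[2]+.0046; L=q@E_
    print('xi %.4f z %.4f lat %.4f'%(X,Z,L))
    for t in (18,25,32,40,48,55,62,70,80,90,100,110,120):
        a=np.radians(t); tx=.083-.007*np.sin(a)-.086*np.cos(a); tz=.086*np.sin(a)
        w=(tx-X)*D; print(t,'units',np.round([w[0]/.06,w[1]/.06,(tz-Z)/.06],2))
E
python3 -m crank '[{"linear":[0,-0.02,0.06],"rot":[0,0,0],"hand":0},{"linear":[0,-0.02,0.12],"rot":[0,0,0],"hand":0},{"linear":[0,0,0.12],"rot":[0,0,0],"hand":0},{"linear":[0,0,0.08],"rot":[0,0,0],"hand":0}]'
python3 - <<'E'
from h import *
xi()
from plant import eyes
s=eyes.snapshot('side'); cv2.imwrite('pics/side8.png',cv2.resize(s['image'][120:220,180:310,::-1],None,fx=6,fy=6))
E
```

```text
clock: 10.5
tool_pos: [0.5549, -0.2475, 0.0451]
orientation: [178.6, 89.5, -95.8]
force: [0.1, 0.5, -3.6]
opening: 0.0195
t 10.5 p [ 0.5549 -0.2475  0.0451] x [-0.001 -0.009 -1.   ] y [-0.997  0.077  0.   ] F [ 0.1  0.5 -3.6] M [0.02 0.08 0.05] op 0.0195
xi -0.0016 z 0.0279 lat -0.0006
18 units [ 0.    0.01 -0.02]
25 units [0.   0.06 0.14]
32 units [0.01 0.13 0.29]
40 units [0.02 0.24 0.46]
48 units [0.03 0.36 0.6 ]
55 units [0.04 0.49 0.71]
62 units [0.05 0.63 0.8 ]
70 units [0.06 0.81 0.88]
80 units [0.08 1.04 0.95]
90 units [0.1  1.29 0.97]
100 units [0.12 1.54 0.95]
110 units [0.14 1.78 0.88]
120 units [0.15 2.02 0.78]
```

View pics/side8.png

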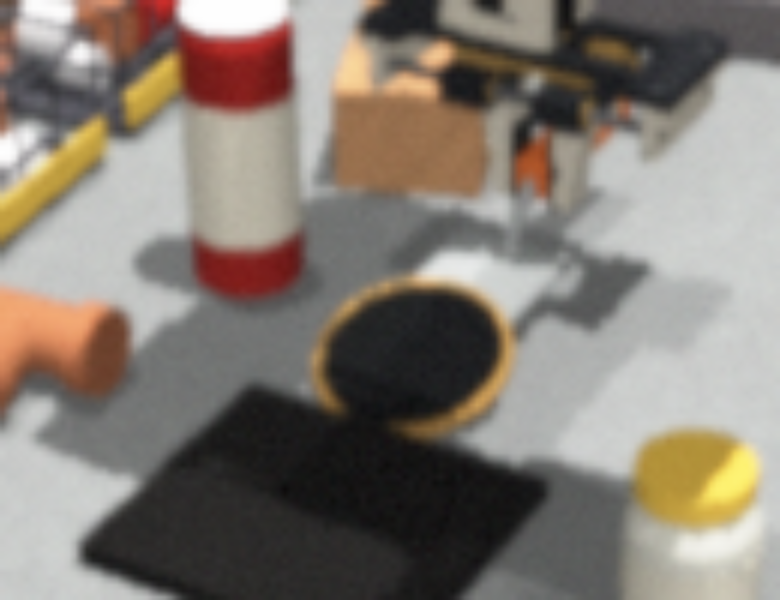

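```bash
python3 -m crank '[{"linear":[0,0.06,0.14],"rot":[0,0,0],"hand":0},{"linear":[0.01,0.07,0.15],"rot":[0,0,0],"hand":0},{"linear":[0.01,0.11,0.16],"rot":[0,0,0],"hand":0},{"linear":[0.01,0.12,0.14],"rot":[0,0,0],"hand":0}]'
python3 - <<'E'
from h import *
xi()
from plant import eyes
s=eyes.snapshot('side'); cv2.imwrite('pics/side9.png',cv2.resize(s['image'][120:220,180:310,::-1],None,fx=6,fy=6))
E
```

```text
clock: 11.05
tool_pos: [0.5567, -0.225, 0.0834]
orientation: [-179.5, 89.5, -93.9]
force: [-0.4, 0.4, -3.4]
opening: 0.0198
t 11.05 p [ 0.5567 -0.225   0.0834] x [-0.001 -0.009 -1.   ] y [-0.997  0.077 -0.   ] F [-0.4  0.4 -3.4] M [-0.21  0.03 -0.01] op 0.0198
xi 0.0210 z 0.0662 lat -0.0005
18 units [-0.03 -0.36 -0.66]
25 units [-0.02 -0.31 -0.5 ]
32 units [-0.02 -0.24 -0.34]
40 units [-0.01 -0.14 -0.18]
48 units [-0.   -0.01 -0.04]
55 units [0.01 0.12 0.07]
62 units [0.02 0.26 0.16]
70 units [0.03 0.43 0.24]
80 units [0.05 0.67 0.31]
90 units [0.07 0.91 0.33]
100 units [0.09 1.16 0.31]
110 units [0.11 1.41 0.24]
120 units [0.12 1.64 0.14]
```

View pics/side9.png

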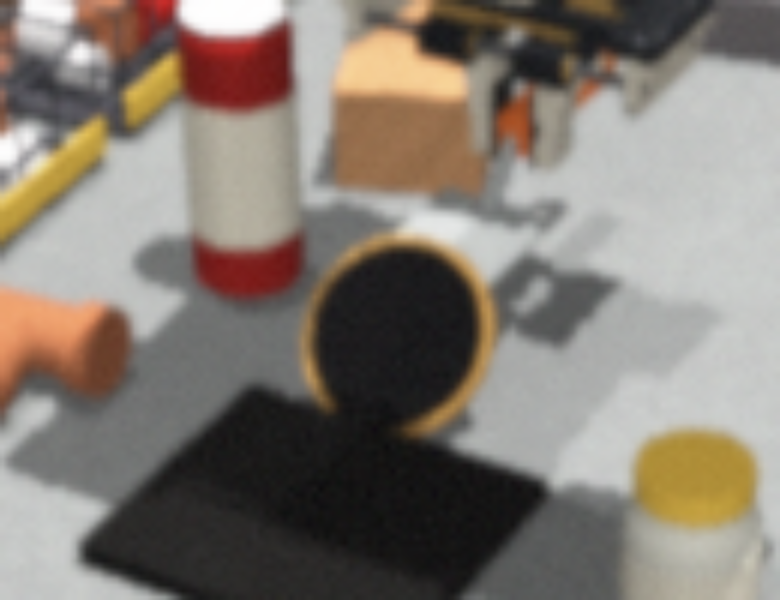

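```bash
python3 -m crank '[{"linear":[0.01,0.12,0.07],"rot":[0,0,0],"hand":0},{"linear":[0.01,0.14,0.09],"rot":[0,0,0],"hand":0},{"linear":[0.01,0.17,0.08],"rot":[0,0,0],"hand":0}]'
python3 - <<'E'
from h import *
xi()
from plant import eyes
s=eyes.snapshot('side'); cv2.imwrite('pics/side10.png',cv2.resize(s['image'][100:220,180:330,::-1],None,fx=5,fy=5))
E
```

```text
clock: 11.48
tool_pos: [0.5595, -0.1972, 0.1]
orientation: [-166.6, 89.5, -81.0]
force: [1.4, -0.2, -2.5]
opening: 0.02
t 11.475 p [ 0.5595 -0.1972  0.1   ] x [ 0.001 -0.009 -1.   ] y [-0.997  0.077 -0.002] F [ 1.4 -0.2 -2.5] M [-0.21  0.11 -0.02] op 0.02
xi 0.0490 z 0.0828 lat 0.0002
18 units [-0.06 -0.83 -0.94]
25 units [-0.06 -0.78 -0.77]
32 units [-0.05 -0.71 -0.62]
40 units [-0.05 -0.6  -0.46]
48 units [-0.04 -0.48 -0.32]
55 units [-0.03 -0.35 -0.21]
62 units [-0.02 -0.21 -0.12]
70 units [-0.   -0.03 -0.03]
80 units [0.02 0.2  0.03]
90 units [0.03 0.45 0.05]
100 units [0.05 0.7  0.03]
110 units [ 0.07  0.94 -0.03]
120 units [ 0.09  1.18 -0.14]
```

View pics/side10.png

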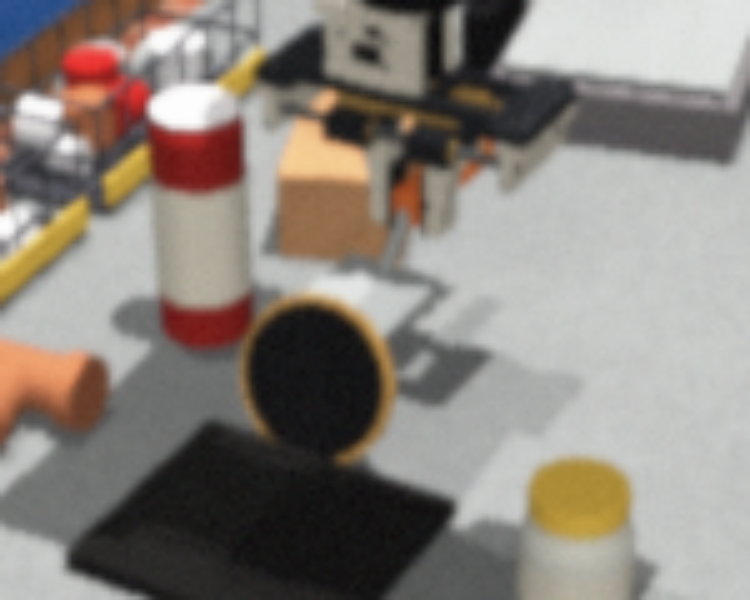

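```bash
python3 -m crank '[{"linear":[0.01,0.18,0.05],"rot":[0,0,0],"hand":0},{"linear":[0.01,0.18,0.03],"rot":[0,0,0],"hand":0}]'
python3 - <<'E'
from h import *
xi()
from plant import eyes
s=eyes.snapshot('side'); cv2.imwrite('pics/side11.png',cv2.resize(s['image'][100:220,180:330,::-1],None,fx=5,fy=5))
E
```

```text
clock: 11.78
tool_pos: [0.5611, -0.1733, 0.1057]
orientation: [-161.4, 89.5, -75.8]
force: [0.4, -0.8, -2.2]
opening: 0.0198
t 11.775 p [ 0.5611 -0.1733  0.1057] x [ 0.002 -0.009 -1.   ] y [-0.997  0.076 -0.003] F [ 0.4 -0.8 -2.2] M [-0.11  0.04 -0.04] op 0.0198
xi 0.0729 z 0.0885 lat -0.0001
18 units [-0.09 -1.23 -1.03]
25 units [-0.09 -1.18 -0.87]
32 units [-0.08 -1.11 -0.72]
40 units [-0.08 -1.   -0.55]
48 units [-0.07 -0.87 -0.41]
55 units [-0.06 -0.75 -0.3 ]
62 units [-0.05 -0.61 -0.21]
70 units [-0.03 -0.43 -0.13]
80 units [-0.01 -0.19 -0.06]
90 units [ 0.    0.05 -0.04]
100 units [ 0.02  0.3  -0.06]
110 units [ 0.04  0.55 -0.13]
120 units [ 0.06  0.78 -0.23]
```

View pics/side11.png

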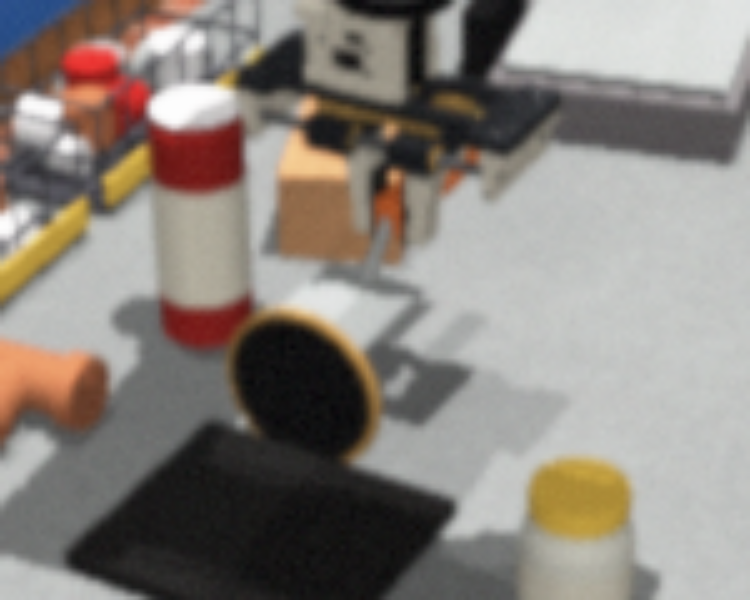

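The base is now almost vertical at (305,385) against the mat's edge. I'll push it gently past balance.

```bash
python3 -m crank '[{"linear":[0.01,0.15,0.02],"rot":[0,0,0],"hand":0},{"linear":[0.01,0.12,0.02],"rot":[0,0,0],"hand":0}]'
python3 - <<'E'
from h import *
st()
from plant import eyes
s=eyes.snapshot('side'); cv2.imwrite('pics/side12.png',cv2.resize(s['image'][100:220,180:330,::-1],None,fx=5,fy=5))
E
```

```text
clock: 12.08
tool_pos: [0.5623, -0.155, 0.1081]
orientation: [-162.7, 89.5, -77.1]
force: [0.8, -0.5, -2.0]
opening: 0.0199
t 12.075 p [ 0.5623 -0.155   0.1081] x [ 0.002 -0.009 -1.   ] y [-0.997  0.076 -0.003] F [ 0.8 -0.5 -2. ] M [-0.06  0.14  0.03] op 0.0199
```

View pics/side12.png

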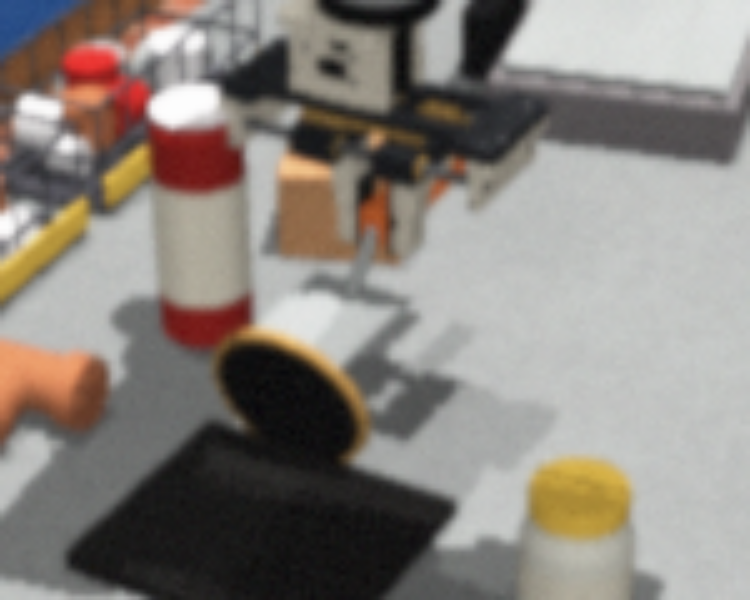

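```bash
python3 -m crank '[{"linear":[-0.01,0.15,0.02],"rot":[0,0,0],"hand":0},{"linear":[0,0.1,0.02],"rot":[0,0,0],"hand":0}]'
python3 - <<'E'
from h import *
st()
from plant import eyes
s=eyes.snapshot('side'); cv2.imwrite('pics/side13.png',cv2.resize(s['image'][100:220,180:330,::-1],None,fx=5,fy=5))
E
```

```text
clock: 12.38
tool_pos: [0.5617, -0.1387, 0.1106]
orientation: [-163.4, 89.5, -77.7]
force: [0.9, -0.7, -1.7]
opening: 0.0197
t 12.375 p [ 0.5617 -0.1387  0.1106] x [ 0.002 -0.009 -1.   ] y [-0.997  0.076 -0.002] F [ 0.9 -0.7 -1.7] M [0.07 0.11 0.  ] op 0.0197
```

View pics/side13.png

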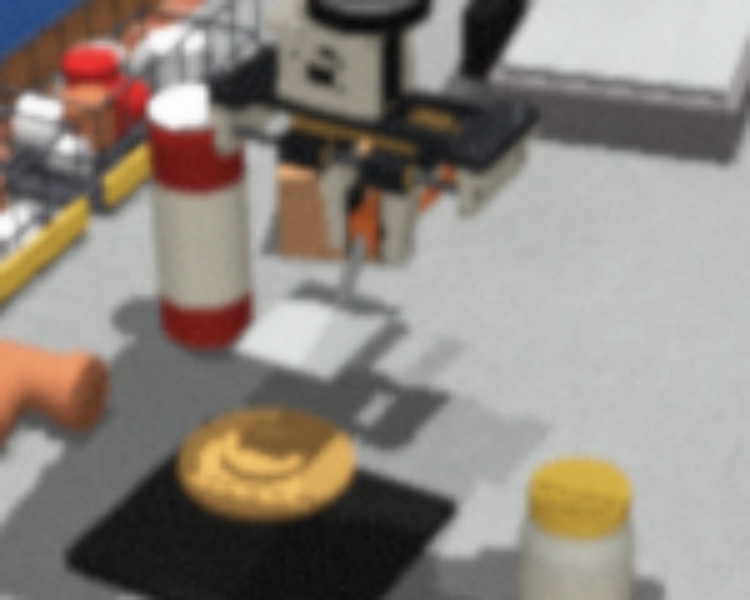

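The base has gone over, collar up, at (268,465). I'll back the spatula off and check.

```bash
python3 -m crank '[{"linear":[-0.03,-0.3,0.1],"rot":[0,0,0],"hand":0},{"linear":[-0.05,-0.6,0.1],"rot":[0,0,0],"hand":0},{"linear":[-0.05,-0.6,0.05],"rot":[0,0,0],"hand":0},{"linear":[-0.05,-0.6,0.05],"rot":[0,0,0],"hand":0},{"linear":[-0.05,-0.6,0.05],"rot":[0,0,0],"hand":0},{"linear":[0,0,0],"rot":[0,0,0],"hand":0}]'
python3 - <<'E'
from h import *
o=st();print(o['joint_pos'])
from plant import eyes
s=eyes.snapshot('side'); cv2.imwrite('pics/side14.png',cv2.resize(s['image'][60:260,160:420,::-1],None,fx=3,fy=3));np.savez('s14.npz',**s)
s=eyes.snapshot('top'); cv2.imwrite('pics/top14.png',cv2.resize(s['image'][60:260,160:420,::-1],None,fx=3,fy=3));np.savez('t14.npz',**s)
E
```

```text
clock: 13.18
tool_pos: [0.5466, -0.3092, 0.1343]
orientation: [-156.3, 89.4, -70.5]
force: [-0.1, 0.2, -2.3]
opening: 0.02
t 13.175 p [ 0.5466 -0.3092  0.1343] x [ 0.003 -0.01  -1.   ] y [-0.997  0.075 -0.004] F [-0.1  0.2 -2.3] M [ 0.04  0.16 -0.  ] op 0.02
[-11.39240197  19.98803773 -13.16202029   0.61029156 -56.54718795
   6.77837842]
```

View pics/side14.png

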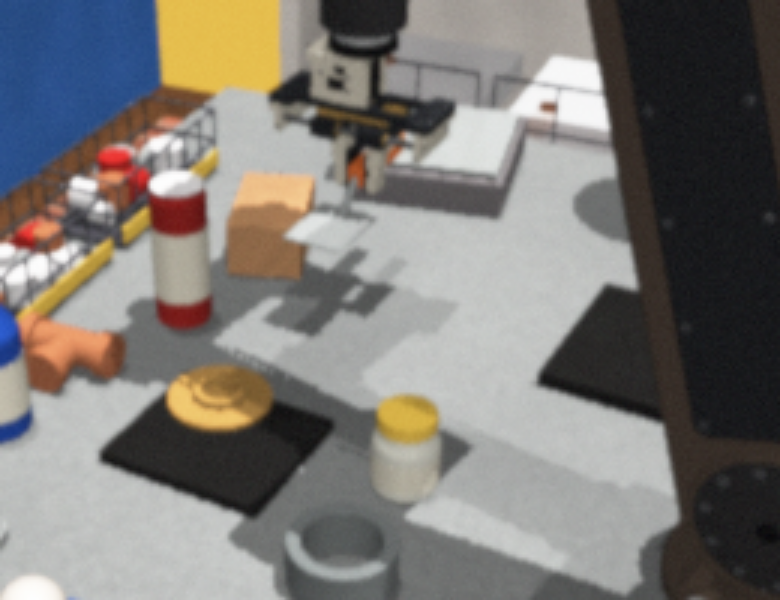

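View pics/top14.png

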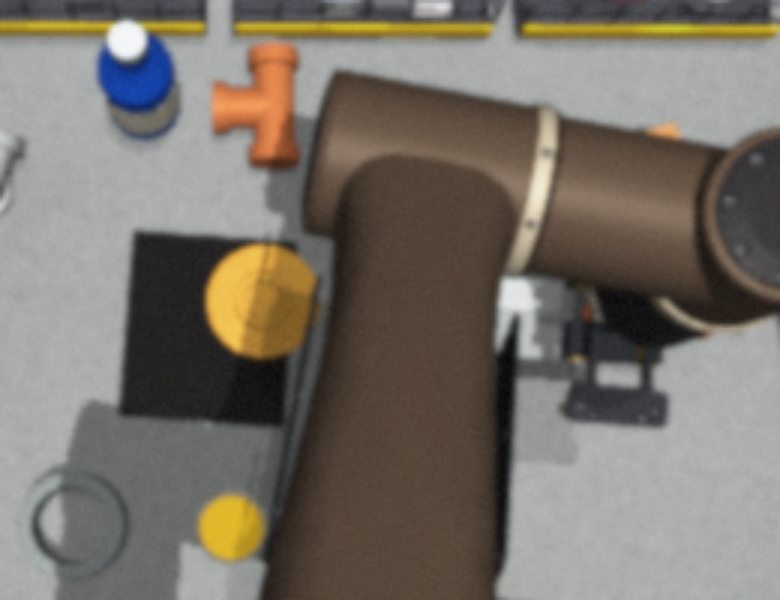

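Run:
```python
from h import *
np.set_printoptions(precision=4,suppress=True)
s=dict(np.load('t14.npz'));P=cloud(s);hsv=cv2.cvtColor(s['image'],cv2.COLOR_RGB2HSV)
m=np.zeros(P.shape[:2],bool);m[135:185,222:268]=1
m&=(hsv[...,1]>110)&(hsv[...,0]<30)&(hsv[...,2]>70)
c=big(m)[0]; q=ray(s,c[:,0,:],.020)[:,:2].astype(np.float32)
print(cv2.minEnclosingCircle(q),cv2.fitEllipse(q))
M=np.array([.5561,.0323]);d=np.array([.0756,.997]);e=np.array([.997,-.0756])
for n in ('s14','t14'):
    s=dict(np.load(n+'.npz'));P=cloud(s);hsv=cv2.cvtColor(s['image'],cv2.COLOR_RGB2HSV)
    m=(hsv[...,1]>100)&(hsv[...,0]<30)&(P[...,2]>.01)&(P[...,2]<.06)&(abs(P[...,0]-.57)<.09)&(abs(P[...,1]+.015)<.08)&(s['depth']>0)
    q=P[m];f=q[(np.abs(q[:,2]-np.median(q[:,2]))<.008)];A=np.c_[f[:,:2],np.ones(len(f))];k=np.linalg.lstsq(A,f[:,2],rcond=None)[0]
    ctr=q[:,:2].mean(0);print(n,len(q),'mean',q.mean(0),'slope',k, 'mat xy',(ctr-M)@d,-(ctr-M)@e, np.percentile(q[:,2],[5,50,95]))
```

```text
((0.5824974775314331, -0.01838027313351631), 0.0576646625995636) ((0.5822120904922485, -0.018079236149787903), (0.10722760111093521, 0.11292222887277603), 79.60468292236328)
s14 639 mean [ 0.5745 -0.0147  0.0225] slope [ 0.0084 -0.0238  0.0166] mat xy -0.04549155434345473 -0.021926777207033166 [0.0149 0.0219 0.0315]
t14 1177 mean [ 0.5812 -0.0166  0.0217] slope [-0.0066 -0.0064  0.0249] mat xy -0.04681601653570218 -0.028700671668204704 [0.0141 0.0213 0.031 ]
```

The base lies flat on the mat, at mat x ≈ −0.048 and y ≈ −0.03. I'll lay the spatula down in the free space here and open the gripper only part way.

```bash
python3 -m crank '[{"linear":[0,0,-0.4],"rot":[0,0,0],"hand":0},{"linear":[0,0,-0.5],"rot":[0,0,0],"hand":0},{"linear":[0,0,-0.5],"rot":[0,0,0],"hand":0},{"linear":[0,0,-0.3],"rot":[0,0,0],"hand":0},{"linear":[0,0,0],"rot":[0,0,0],"hand":0}]'
python3 - <<'E'
from h import *
st()
E
```

```text
clock: 13.9
tool_pos: [0.5474, -0.3044, 0.0308]
orientation: [-147.3, 89.4, -61.3]
force: [-0.1, 0.8, -2.4]
opening: 0.0197
t 13.9 p [ 0.5474 -0.3044  0.0308] x [ 0.005 -0.009 -1.   ] y [-0.998  0.069 -0.006] F [-0.1  0.8 -2.4] M [-0.08  0.11  0.03] op 0.0197
```

```bash
python3 -m crank '[{"linear":[0,0,-0.1],"rot":[0,0.06,0],"hand":0},{"linear":[0,0,-0.06],"rot":[0,0,0],"hand":0},{"linear":[0,0,-0.03],"rot":[0,0,0],"hand":0},{"linear":[0,0,0],"rot":[0,0,0],"hand":0}]'
python3 - <<'E'
from h import *
st()
E
```

```text
clock: 14.4
tool_pos: [0.5493, -0.3041, 0.0215]
orientation: [-158.1, 89.4, -72.0]
force: [-0.5, 0.2, -2.4]
opening: 0.0195
t 14.4 p [ 0.5493 -0.3041  0.0215] x [ 0.003 -0.011 -1.   ] y [-0.998  0.068 -0.004] F [-0.5  0.2 -2.4] M [-0.08  0.12 -0.03] op 0.0195
```

```bash
python3 -m crank '[{"linear":[0,0,-0.03],"rot":[0,0,0],"hand":0},{"linear":[0,0,-0.02],"rot":[0,0,0],"hand":0},{"linear":[0,0,0],"rot":[0,0,0],"hand":0.42},{"linear":[0,0,0],"rot":[0,0,0],"hand":0.42},{"linear":[0,0,0],"rot":[0,0,0],"hand":0.42},{"linear":[0,0,0],"rot":[0,0,0],"hand":0.42},{"linear":[0,0,0],"rot":[0,0,0],"hand":0.42}]'
python3 - <<'E'
from h import *
st()
from plant import eyes
s=eyes.snapshot('side'); cv2.imwrite('pics/side15.png',cv2.resize(s['image'][90:210,220:370,::-1],None,fx=5,fy=5));np.savez('s15.npz',**s)
E
```

```text
clock: 15.28
tool_pos: [0.5504, -0.3047, 0.0199]
orientation: [-148.2, 89.3, -62.0]
force: [0.1, 0.4, 0.1]
opening: 0.0369
t 15.275 p [ 0.5504 -0.3047  0.0199] x [ 0.006 -0.012 -1.   ] y [-0.998  0.068 -0.007] F [0.1 0.4 0.1] M [0.11 0.15 0.03] op 0.0369
```

View pics/side15.png

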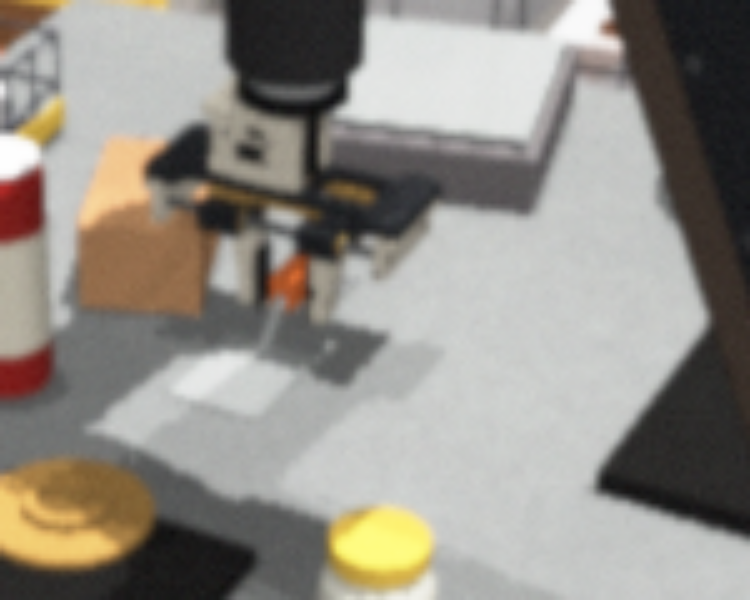

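```bash
python3 -m crank '[{"linear":[0,0,0.2],"rot":[0,0,0],"hand":0.42},{"linear":[0,0,0.4],"rot":[0,0,0],"hand":0.42},{"linear":[0,0,0.6],"rot":[0,0,0],"hand":0.42},{"linear":[0,0,0.7],"rot":[0,0,0],"hand":1},{"linear":[0,0,0.7],"rot":[0,0,0],"hand":1},{"linear":[0,0,0.4],"rot":[0,0,0],"hand":1}]'; python3 -m crank '[{"linear":[-0.15,0.8,0],"rot":[0,0,0],"hand":1},{"linear":[-0.15,0.9,0],"rot":[0,0,0],"hand":1},{"linear":[-0.15,0.9,0],"rot":[0,0,0],"hand":1},{"linear":[-0.15,0.9,0],"rot":[0,0,0],"hand":1},{"linear":[-0.15,0.9,0],"rot":[0,0,0],"hand":1},{"linear":[-0.15,0.9,0],"rot":[0,0,0],"hand":1}]'
python3 - <<'E'
from h import *
o=st();print(o['joint_pos'],(np.array([.443,.3335,.12])-o['tool_pos'])/.06)
E
```

```text
clock: 16.08
tool_pos: [0.5484, -0.3044, 0.2077]
orientation: [-157.6, 89.3, -71.4]
force: [-0.2, 0.1, -0.8]
opening: 0.0616
clock: 16.82
tool_pos: [0.4939, 0.0184, 0.2168]
orientation: [-122.1, 88.8, -36.3]
force: [1.7, -0.0, 0.2]
opening: 0.0877
t 16.825 p [0.4939 0.0184 0.2168] x [ 0.017 -0.012 -1.   ] y [-0.997  0.073 -0.017] F [ 1.7 -0.   0.2] M [ 0.11 -0.03 -0.03] op 0.0877
[ 25.82424177   3.14384236 -23.55217016   1.17187099 -62.75670733
 -30.55352393] [-0.84849813  5.25246611 -1.61271084]
```

```bash
python3 -m crank '[{"linear":[-0.14,0.85,0],"rot":[0.03,0.04,0],"hand":1},{"linear":[-0.14,0.85,0],"rot":[0.03,0.04,0],"hand":1},{"linear":[-0.14,0.85,0],"rot":[0.03,0.04,0],"hand":1},{"linear":[-0.14,0.85,-0.1],"rot":[0.03,0.04,0],"hand":1},{"linear":[-0.14,0.8,-0.2],"rot":[0.02,0.04,0],"hand":1},{"linear":[-0.14,0.7,-0.3],"rot":[0,0,0],"hand":1},{"linear":[0,0,0],"rot":[0,0,0],"hand":1}]'
python3 - <<'E'
from h import *
o=st();print(o['joint_pos'],(np.array([.443,.3335,.12])-o['tool_pos'])/.06)
E
```

```text
clock: 17.7
tool_pos: [0.44, 0.3257, 0.1882]
orientation: [-40.1, 89.4, 46.0]
force: [-1.1, 0.7, 0.3]
opening: 0.0875
t 17.7 p [0.44   0.3257 0.1882] x [ 0.008  0.008 -1.   ] y [-0.998  0.067 -0.007] F [-1.1  0.7  0.3] M [-0.05  0.13 -0.03] op 0.0875
[ 57.1137759    9.86310538 -19.2658848    0.14311384 -60.23658715
 -61.04936601] [ 0.05014512  0.12945946 -1.13732991]
```

```bash
python3 -m crank '[{"linear":[0.05,0.13,-0.4],"rot":[-0.09,0.09,0],"hand":1},{"linear":[0,0,-0.4],"rot":[0,0,0],"hand":1},{"linear":[0,0,-0.3],"rot":[0,0,0],"hand":1},{"linear":[0,0,0],"rot":[0,0,0],"hand":1}]'
python3 - <<'E'
from h import *
np.set_printoptions(precision=4,suppress=True)
o=st();print((np.array([.443,.3335,.028])-o['tool_pos'])/.06)
from plant import eyes
t=eyes.snapshot('top');cv2.imwrite('pics/top16.png',t['image'][:,:,::-1]);np.savez('t16.npz',**t)
s=eyes.snapshot('side');cv2.imwrite('pics/side16.png',cv2.resize(s['image'][180:340,110:310,::-1],None,fx=4,fy=3.75));np.savez('s16.npz',**s)
E
```

```text
clock: 18.2
tool_pos: [0.444, 0.3334, 0.1251]
orientation: [-36.4, 89.7, 49.7]
force: [0.4, 0.3, 1.3]
opening: 0.0882
t 18.2 p [0.444  0.3334 0.1251] x [ 0.003  0.004 -1.   ] y [-0.998  0.066 -0.003] F [0.4 0.3 1.3] M [-0.02  0.1  -0.01] op 0.0882
[-0.0159  0.0018 -1.6183]
```

View pics/top16.png

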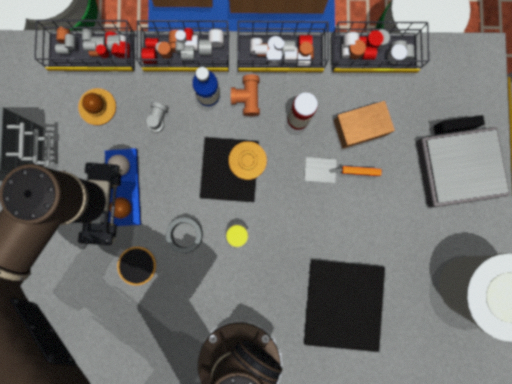

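View pics/side16.png

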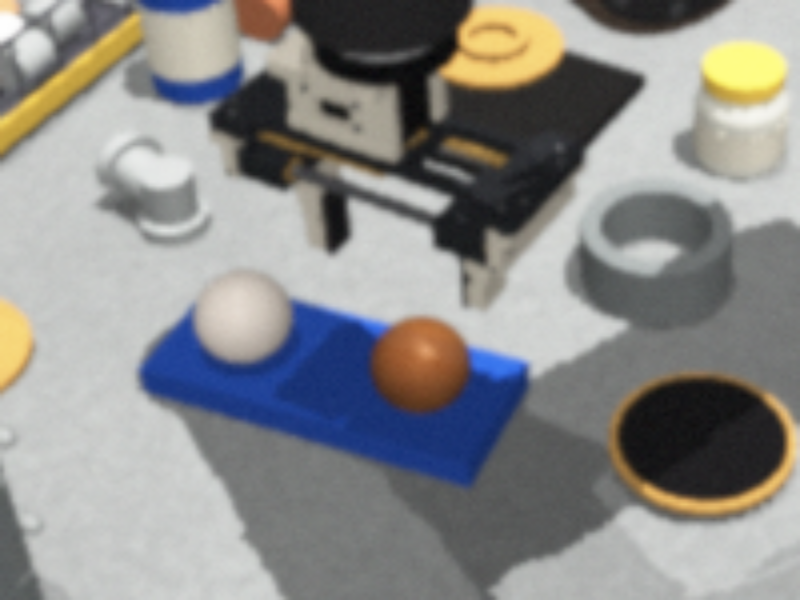

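The base is flat on the mat at (247,160) in the top view, the spatula lies flat at (345,170), and the amber globe is at (420,365) in the side crop. I'll refine both positions.

Run:
```python
from h import *
np.set_printoptions(precision=4,suppress=True)
def fit(s,m,z):
    c=big(m)[0]; q=ray(s,c[:,0,:],z)[:,:2].astype(np.float32); (cx,cy),r=cv2.minEnclosingCircle(q); A=np.c_[2*q,np.ones(len(q))];k=np.linalg.lstsq(A,(q**2).sum(1),rcond=None)[0]
    return k[:2],np.sqrt(k[2]+k[:2]@k[:2]),(cx,cy,r)
t=dict(np.load('t16.npz'));h=cv2.cvtColor(t['image'],cv2.COLOR_RGB2HSV)
m=np.zeros(h.shape[:2],bool);m[135:190,222:275]=1
mm=m&(h[...,1]>90)&(h[...,0]<30)&(h[...,2]>70);print('disc top',fit(t,mm,.021))
s=dict(np.load('s14.npz'));h=cv2.cvtColor(s['image'],cv2.COLOR_RGB2HSV)
m=np.zeros(h.shape[:2],bool);m[178:206,212:254]=1
mm=m&(h[...,1]>90)&(h[...,0]<30)&(h[...,2]>70);print('disc side',fit(s,mm,.021))
# globe side views
for n in ('side0','s16'):
    s=dict(np.load(n+'.npz'));h=cv2.cvtColor(s['image'],cv2.COLOR_RGB2HSV)
    m=np.zeros(h.shape[:2],bool);m[255:300,195:235]=1
    mm=m&(h[...,1]>90)&(h[...,0]<20);c=big(mm)[0];(u,v),r=cv2.minEnclosingCircle(c);print(n,u,v,r,ray(s,(u,v),.046))
t=dict(np.load('top0.npz'));h=cv2.cvtColor(t['image'],cv2.COLOR_RGB2HSV)
m=np.zeros(h.shape[:2],bool);m[190:222,105:138]=1
mm=m&(h[...,1]>90)&(h[...,0]<20);c=big(mm)[0];(u,v),r=cv2.minEnclosingCircle(c);print('top',u,v,r,ray(t,(u,v),.046))
# mat
t=dict(np.load('t16.npz'))
cv2.imwrite('pics/c16.png',cv2.resize(t['image'][130:210,190:290,::-1],None,fx=7,fy=7,interpolation=cv2.INTER_CUBIC))
```

```text
disc top (array([ 0.5814, -0.02  ]), np.float64(0.055671020530556246), (0.5815836787223816, -0.020978549495339394, 0.05796012282371521))
disc side (array([ 0.577 , -0.0182]), np.float64(0.05604163100963045), (0.5761678218841553, -0.01912723109126091, 0.05962146446108818))
side0 214.84146118164062 276.7926940917969 12.208457946777344 [[0.4395 0.3324 0.046 ]]
s16 214.72262573242188 276.66424560546875 12.116031646728516 [[0.4399 0.3322 0.046 ]]
top 120.39473724365234 207.5 9.721780776977539 [[0.4425 0.3341 0.046 ]]
```

View pics/c16.png

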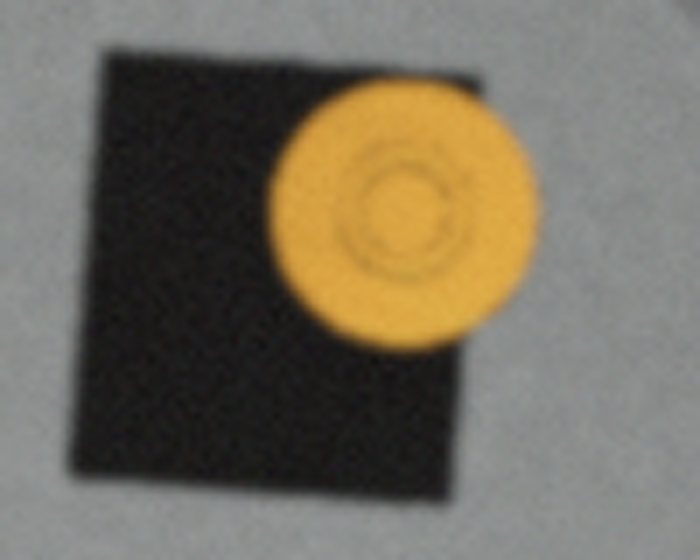

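```bash
python3 -m crank '[{"linear":[-0.03,0,-0.4],"rot":[0,0,0],"hand":1},{"linear":[0,0,-0.4],"rot":[0,0,0],"hand":1},{"linear":[0,0,-0.3],"rot":[0,0,0],"hand":1},{"linear":[0,0,-0.15],"rot":[0,0,0],"hand":1},{"linear":[0,0,0],"rot":[0,0,0],"hand":1}]'
python3 - <<'E'
from h import *
np.set_printoptions(precision=4,suppress=True)
o=st();print((np.array([.4415,.333,.028])-o['tool_pos'])/.06)
E
```

```text
clock: 18.92
tool_pos: [0.4463, 0.3371, 0.0574]
orientation: [-36.2, 88.9, 50.0]
force: [0.2, -0.6, 0.9]
opening: 0.088
t 18.925 p [0.4463 0.3371 0.0574] x [ 0.013  0.015 -1.   ] y [-0.998  0.066 -0.012] F [ 0.2 -0.6  0.9] M [ 0.03  0.12 -0.03] op 0.088
[-0.0801 -0.0679 -0.4892]
```

```bash
python3 -m crank '[{"linear":[-0.08,-0.07,-0.15],"rot":[-0.17,0.15,0],"hand":1},{"linear":[0,0,-0.15],"rot":[0,0,0],"hand":1},{"linear":[0,0,-0.12],"rot":[0,0,0],"hand":1},{"linear":[0,0,0],"rot":[0,0,0],"hand":1}]'
python3 - <<'E'
from h import *
np.set_printoptions(precision=4,suppress=True)
o=st();print((np.array([.4415,.333,.028])-o['tool_pos'])/.06)
E
```

```text
clock: 19.42
tool_pos: [0.4419, 0.3334, 0.0322]
orientation: [-7.4, 89.9, 78.8]
force: [-0.0, 0.7, 0.6]
opening: 0.0878
t 19.425 p [0.4419 0.3334 0.0322] x [ 0.     0.001 -1.   ] y [-0.998  0.066 -0.   ] F [-0.   0.7  0.6] M [ 0.02  0.12 -0.01] op 0.0878
[-0.0062 -0.0073 -0.0708]
```

```bash
python3 -m crank '[{"linear":[0,0,-0.07],"rot":[0,0,0],"hand":1},{"linear":[0,0,0],"rot":[0,0,0],"hand":0.75},{"linear":[0,0,0],"rot":[0,0,0],"hand":0.5},{"linear":[0,0,0],"rot":[0,0,0],"hand":0.5},{"linear":[0,0,0],"rot":[0,0,0],"hand":0.5},{"linear":[0,0,0],"rot":[0,0,0],"hand":0.5}]'
python3 - <<'E'
from h import *
o=st()
E
```

```text
clock: 20.18
tool_pos: [0.4416, 0.3337, 0.0283]
orientation: [-3.0, 89.9, 83.2]
force: [-1.8, 0.2, 0.4]
opening: 0.0591
t 20.175 p [0.4416 0.3337 0.0283] x [ 0.     0.002 -1.   ] y [-0.998  0.066 -0.   ] F [-1.8  0.2  0.4] M [0.08 0.44 0.01] op 0.0591
```

```bash
python3 -m crank '[{"linear":[0,0,0.15],"rot":[0,0,0],"hand":0.5},{"linear":[0,0,0.35],"rot":[0,0,0],"hand":0.5},{"linear":[0,0,0.5],"rot":[0,0,0],"hand":0.5},{"linear":[0,0,0.6],"rot":[0,0,0],"hand":0.5},{"linear":[0,0,0.4],"rot":[0,0,0],"hand":0.5},{"linear":[0.1,-0.4,0],"rot":[0,0,0],"hand":0.5},{"linear":[0.3,-0.7,0],"rot":[0,0,0],"hand":0.5},{"linear":[0.3,-0.75,0],"rot":[0,0,0],"hand":0.5},{"linear":[0.3,-0.75,0],"rot":[0,0,0],"hand":0.5},{"linear":[0.3,-0.75,0],"rot":[0,0,0],"hand":0.5},{"linear":[0.3,-0.7,0],"rot":[0,0,0],"hand":0.5},{"linear":[0.3,-0.7,0],"rot":[0,0,0],"hand":0.5},{"linear":[0,0,0],"rot":[0,0,0],"hand":0.5}]'
python3 - <<'E'
from h import *
o=st();print((np.array([.5797,-.0185,.1])-o['tool_pos'])/.06)
from plant import eyes
s=eyes.snapshot('side');cv2.imwrite('pics/side17.png',cv2.resize(s['image'][80:280,120:380,::-1],None,fx=3,fy=3))
E
```

```text
clock: 21.8
tool_pos: [0.5554, 0.032, 0.1523]
orientation: [69.1, 89.9, 155.3]
force: [-0.2, -0.1, -0.2]
opening: 0.0587
t 21.8 p [0.5554 0.032  0.1523] x [-0.001  0.001 -1.   ] y [-0.998  0.066  0.001] F [-0.2 -0.1 -0.2] M [ 0.06  0.14 -0.05] op 0.0587
[ 0.40433157 -0.84189786 -0.87199218]
```

View pics/side17.png

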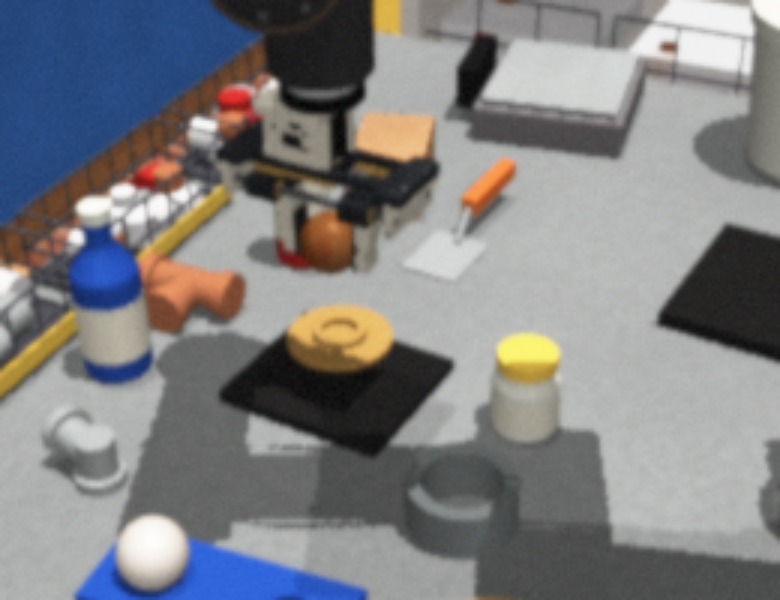

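```bash
python3 -m crank '[{"linear":[0.2,-0.45,-0.3],"rot":[0,0,0],"hand":0.5},{"linear":[0.2,-0.4,-0.4],"rot":[0,0,0],"hand":0.5},{"linear":[0,0,-0.3],"rot":[0,0,0],"hand":0.5},{"linear":[0,0,0],"rot":[0,0,0],"hand":0.5}]'
cat > g.py <<'E'
from h import *
np.set_printoptions(precision=4,suppress=True)
from plant import eyes
import sys
o=st();s=eyes.snapshot('side');im=s['image']
cv2.imwrite(f'pics/{sys.argv[1]}.png',cv2.resize(im[120:240,170:320,::-1],None,fx=5,fy=5));np.savez('sg.npz',**s)
h=cv2.cvtColor(im,cv2.COLOR_RGB2HSV);T=s['camera_from_world'];K=s['K']
p=o['tool_pos']+[0,0,.0177];c=T[:3,:3]@p+T[:3,3];u=K[0,0]*c[0]/-c[2]+K[0,2];v=K[1,2]+K[1,1]*c[1]/c[2]
print('expected px',u,v)
m=np.zeros(h.shape[:2],bool);m[int(v)-18:int(v)+18,int(u)-18:int(u)+18]=1
mm=m&(h[...,1]>120)&(h[...,0]<14)&(h[...,2]<215);
for c in big(mm)[:2]:
    (a,b),r=cv2.minEnclosingCircle(c);print('globe px',a,b,r,ray(s,(a,b),p[2]),'bbox',cv2.boundingRect(c))
E
python3 g.py g18
```

```text
clock: 22.35
tool_pos: [0.5774, -0.0185, 0.0904]
orientation: [66.6, 89.8, 153.0]
force: [0.6, 1.2, -1.2]
opening: 0.059
t 22.35 p [ 0.5774 -0.0185  0.0904] x [-0.002  0.001 -1.   ] y [-0.998  0.064  0.002] F [ 0.6  1.2 -1.2] M [ 0.06  0.11 -0.01] op 0.059
expected px 231.26452915418997 168.44571435522943
globe px 231.125 168.21875 9.656754493713379 [[ 0.5783 -0.0194  0.1081]] bbox (223, 159, 16, 19)
globe px 214.5 164.0 3.3542017936706543 [[ 0.6353 -0.0195  0.1081]] bbox (213, 161, 4, 7)
```

View pics/g18.png

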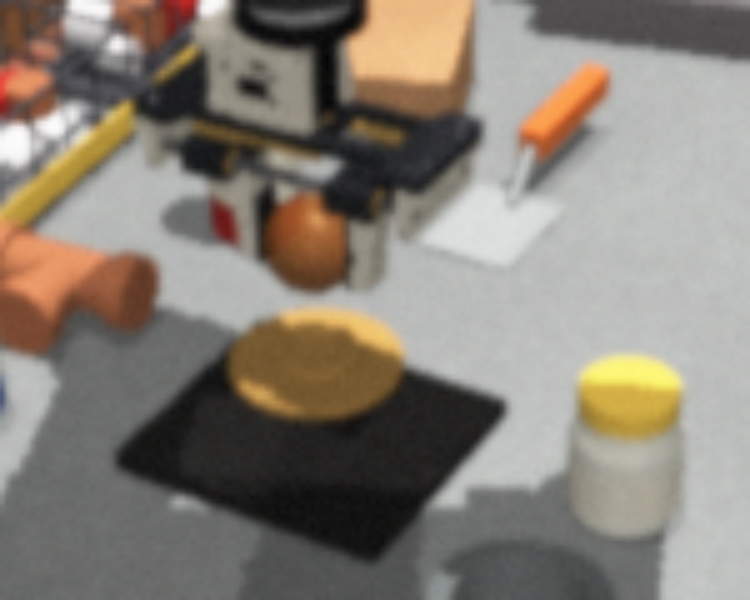

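Run:
```python
from h import *
s=dict(np.load('s14.npz'));a=s['image'][172:212,205:262,::-1]
cv2.imwrite('pics/c14.png',cv2.resize(a,None,fx=14,fy=14,interpolation=cv2.INTER_CUBIC))
print(ray(s,[(233,192)],.03))
```

```text
[[ 0.56986172 -0.00910198  0.03      ]]
```

View pics/c14.png

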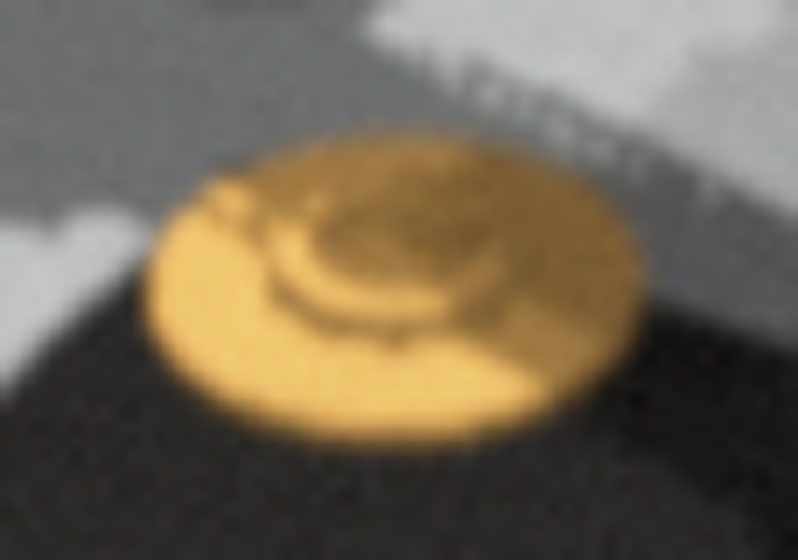

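Run:
```python
from h import *
s=dict(np.load('s14.npz'));h=cv2.cvtColor(s['image'],cv2.COLOR_RGB2HSV)
print(ray(s,[(233.3,189.1),(233.3,188.5),(232.8,189.1)],.03))
m=np.zeros(h.shape[:2],bool);m[178:206,212:254]=1
mm=m&(h[...,1]>90)&(h[...,0]<30)&(h[...,2]>70);c=big(mm)[0][:,0,:].astype(np.float32)
e=cv2.fitEllipse(c);print(e,ray(s,e[0],.0175),cv2.boundingRect(c.astype(int)))
```

```text
[[ 0.57611741 -0.02310302  0.03      ]
 [ 0.5776012  -0.02595254  0.03      ]
 [ 0.57752348 -0.0224599   0.03      ]]
((232.41744995117188, 192.59576416015625), (21.559534072875977, 35.415382385253906), 88.16758728027344) [[ 0.57849955 -0.02077158  0.0175    ]] (215, 182, 36, 22)
```

```bash
python3 -m crank '[{"linear":[0.03,-0.03,-0.25],"rot":[0,0,0],"hand":0.5},{"linear":[0,0,-0.25],"rot":[0,0,0],"hand":0.5},{"linear":[0,0,-0.2],"rot":[0,0,0],"hand":0.5},{"linear":[0,0,0],"rot":[0,0,0],"hand":0.5}]'; python3 g.py g19
```

```text
clock: 22.9
tool_pos: [0.5803, -0.0187, 0.048]
orientation: [-29.6, 89.9, 56.9]
force: [-0.3, -0.2, -0.5]
opening: 0.0589
t 22.9 p [ 0.5803 -0.0187  0.048 ] x [ 0.001  0.002 -1.   ] y [-0.998  0.061 -0.001] F [-0.3 -0.2 -0.5] M [0.01 0.1  0.03] op 0.0589
expected px 230.99715279350772 179.95315216450473
globe px 230.55181884765625 180.0233154296875 9.659819602966309 [[ 0.5813 -0.0178  0.0657]] bbox (222, 171, 17, 18)
globe px 226.5 163.0 2.6926822662353516 [[ 0.6388 -0.0989  0.0657]] bbox (224, 162, 6, 4)
```

View pics/g19.png

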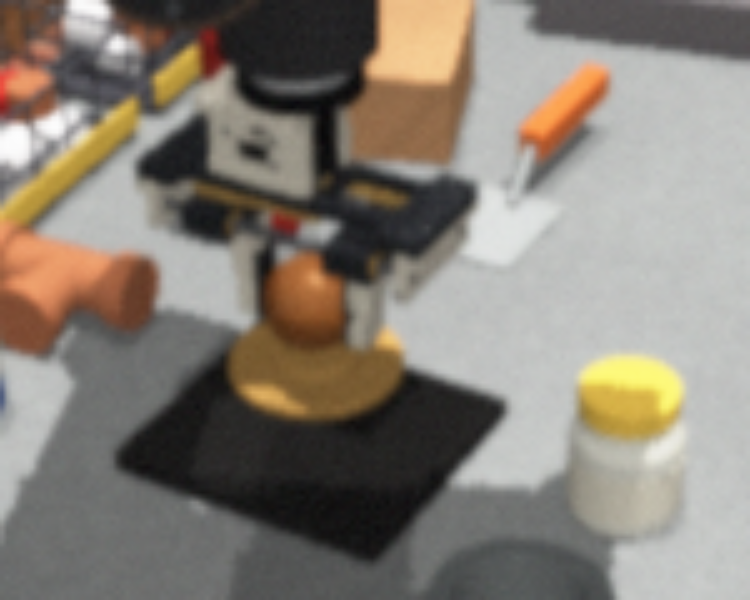

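```bash
python3 -m crank '[{"linear":[-0.02,-0.03,-0.05],"rot":[0,0,0],"hand":0.5},{"linear":[0,0,-0.05],"rot":[0,0,0],"hand":0.5},{"linear":[0,0,-0.03],"rot":[0,0,0],"hand":0.5},{"linear":[0,0,0],"rot":[0,0,0],"hand":0.5}]'; python3 -c "
from h import *; st()"
```

```text
clock: 23.45
tool_pos: [0.5802, -0.0205, 0.0413]
orientation: [-55.5, 89.7, 31.0]
force: [0.6, -0.4, -1.0]
opening: 0.0588
t 23.45 p [ 0.5802 -0.0205  0.0413] x [ 0.004  0.002 -1.   ] y [-0.998  0.061 -0.004] F [ 0.6 -0.4 -1. ] M [0.   0.13 0.02] op 0.0588
```

```bash
python3 -m crank '[{"linear":[-0.01,0,-0.03],"rot":[0,0,0],"hand":0.5},{"linear":[0,0,-0.03],"rot":[0,0,0],"hand":0.5},{"linear":[0,0,0],"rot":[0,0,0],"hand":0.5}]'; python3 -c "
from h import *; st()"
```

```text
clock: 23.82
tool_pos: [0.5797, -0.0205, 0.0377]
orientation: [-57.1, 89.7, 29.4]
force: [0.3, 0.2, -0.8]
opening: 0.0587
t 23.825 p [ 0.5797 -0.0205  0.0377] x [ 0.004  0.003 -1.   ] y [-0.998  0.061 -0.004] F [ 0.3  0.2 -0.8] M [0.04 0.11 0.01] op 0.0587
```

```bash
python3 -m crank '[{"linear":[0,0,-0.015],"rot":[0,0,0],"hand":0.5},{"linear":[0,0,-0.015],"rot":[0,0,0],"hand":0.5}]'; python3 g.py g20
```

```text
clock: 24.08
tool_pos: [0.58, -0.0208, 0.0366]
orientation: [-64.3, 89.7, 22.3]
force: [-3.2, -1.6, 7.4]
opening: 0.0588
t 24.075 p [ 0.58   -0.0208  0.0366] x [ 0.005  0.002 -1.   ] y [-0.998  0.06  -0.005] F [-3.2 -1.6  7.4] M [-0.56  1.04  0.01] op 0.0588
expected px 231.5465840544105 182.72069079653852
globe px 231.68182373046875 182.31817626953125 9.343194007873535 [[ 0.5806 -0.0229  0.0543]] bbox (223, 173, 17, 19)
globe px 226.25 166.25 1.7678669691085815 [[ 0.6393 -0.097   0.0543]] bbox (225, 165, 4, 4)
```

View pics/g20.png

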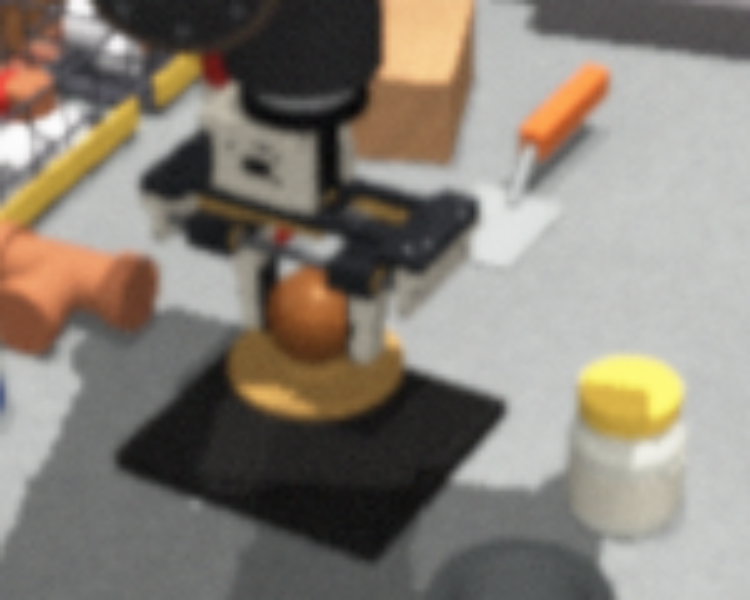

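Contact is at 7 N, close to the expected seat height. I'll ease off slightly in the direction of the reaction and release.

```bash
python3 -m crank '[{"linear":[-0.02,-0.01,0.01],"rot":[0,0,0],"hand":0.5}]'; python3 -c "
from h import *; st()"
```

```text
clock: 24.25
tool_pos: [0.579, -0.0213, 0.0373]
orientation: [-65.5, 89.7, 21.0]
force: [-0.0, 0.3, -0.9]
opening: 0.059
t 24.25 p [ 0.579  -0.0213  0.0373] x [ 0.006  0.002 -1.   ] y [-0.998  0.06  -0.005] F [-0.   0.3 -0.9] M [0.06 0.02 0.01] op 0.059
```

```bash
python3 -m crank '[{"linear":[0,0,0],"rot":[0,0,0],"hand":0.7},{"linear":[0,0,0],"rot":[0,0,0],"hand":0.74},{"linear":[0,0,0],"rot":[0,0,0],"hand":0.8},{"linear":[0,0,0],"rot":[0,0,0],"hand":0.9},{"linear":[0,0,0],"rot":[0,0,0],"hand":0.95},{"linear":[0,0,0],"rot":[0,0,0],"hand":0.95},{"linear":[0,0,0],"rot":[0,0,0],"hand":0.95}]'; python3 g.py g21
```

```text
clock: 25.12
tool_pos: [0.5789, -0.0212, 0.037]
orientation: [-63.3, 89.7, 23.3]
force: [-0.0, -0.1, 0.3]
opening: 0.0834
t 25.125 p [ 0.5789 -0.0212  0.037 ] x [ 0.005  0.002 -1.   ] y [-0.998  0.06  -0.005] F [-0.  -0.1  0.3] M [ 0.01  0.12 -0.05] op 0.0834
expected px 231.89817505290142 182.6033184387309
globe px 232.226318359375 182.03683471679688 9.2844877243042 [[ 0.5794 -0.0243  0.0547]] bbox (223, 173, 19, 19)
globe px 224.8333282470703 165.5 3.2060022354125977 [[ 0.6452 -0.0984  0.0547]] bbox (222, 164, 7, 4)
```

View pics/g21.png

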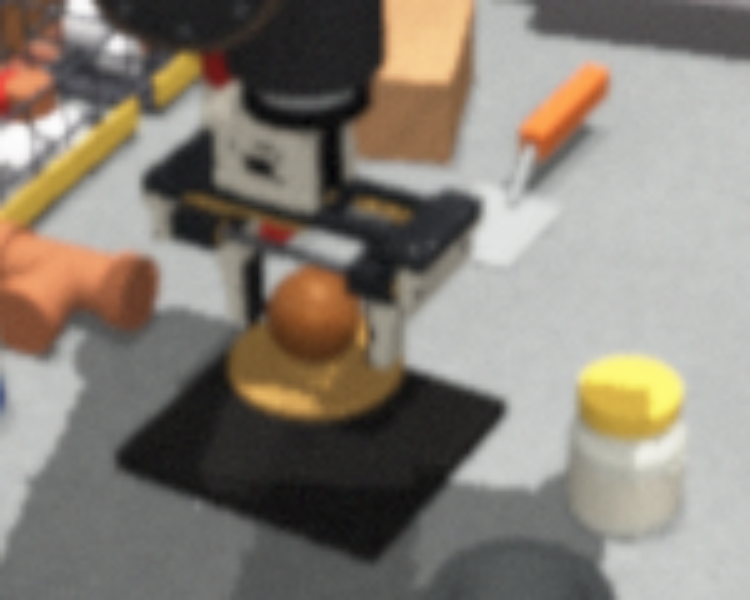

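The globe stands in the collar at (315,310) in the crop, with the fingers clear on both sides. I'll lift straight up and then move aside.

```bash
python3 -m crank '[{"linear":[0,0,0.2],"rot":[0,0,0],"hand":0.95},{"linear":[0,0,0.4],"rot":[0,0,0],"hand":1},{"linear":[0,0,0.6],"rot":[0,0,0],"hand":1},{"linear":[0,0,0.7],"rot":[0,0,0],"hand":1},{"linear":[0,0,0.7],"rot":[0,0,0],"hand":1},{"linear":[0,0,0.5],"rot":[0,0,0],"hand":1},{"linear":[-0.2,0.7,0],"rot":[0,0,0],"hand":1},{"linear":[-0.2,0.7,0],"rot":[0,0,0],"hand":1},{"linear":[-0.2,0.7,0],"rot":[0,0,0],"hand":1},{"linear":[-0.2,0.7,0],"rot":[0,0,0],"hand":1},{"linear":[-0.2,0.7,0],"rot":[0,0,0],"hand":1},{"linear":[0,0,0],"rot":[0,0,0],"hand":1},{"linear":[0,0,0],"rot":[0,0,0],"hand":1}]'
python3 - <<'E'
from h import *
np.set_printoptions(precision=4,suppress=True)
from plant import eyes
st()
t=eyes.snapshot('top');cv2.imwrite('pics/top22.png',cv2.resize(t['image'][:,:,::-1],None,fx=1.5,fy=1.5));np.savez('t22.npz',**t)
s=eyes.snapshot('side');cv2.imwrite('pics/side22.png',cv2.resize(s['image'][:,:,::-1],None,fx=1.5,fy=1.5))
h=cv2.cvtColor(t['image'],cv2.COLOR_RGB2HSV)
m=np.zeros(h.shape[:2],bool);m[135:190,222:275]=1
for nm,mm,z in (('disc',m&(h[...,1]>90)&(h[...,0]<30)&(h[...,2]>70),.02),('globe',m&(h[...,1]>90)&(h[...,0]<15)&(h[...,2]<190),.054)):
    c=big(mm)[0];(u,v),r=cv2.minEnclosingCircle(c);e=cv2.fitEllipse(c);print(nm,u,v,r,ray(t,[(u,v),e[0]],z),len(c))
P=cloud(t)
for u,v in [(320,165),(320,178),(310,170),(332,170),(375,172)]: print(P[v,u])
E
```

```text
clock: 26.8
tool_pos: [0.5159, 0.1934, 0.2419]
orientation: [-63.7, 89.0, 22.8]
force: [-0.1, -0.2, 0.4]
opening: 0.0874
t 26.8 p [0.5159 0.1934 0.2419] x [ 0.016  0.007 -1.   ] y [-0.998  0.061 -0.015] F [-0.1 -0.2  0.4] M [ 0.03  0.19 -0.02] op 0.0874
disc 247.29714965820312 160.08363342285156 20.06891632080078 [[ 0.5811 -0.0209  0.02  ]
 [ 0.5814 -0.0198  0.02  ]] 109
globe 247.23077392578125 158.23077392578125 9.545066833496094 [[ 0.5812 -0.0205  0.054 ]
 [ 0.5816 -0.0208  0.054 ]] 52
[ 0.5693 -0.2335  0.0052]
[ 0.5311 -0.2331  0.0052]
[ 0.5547 -0.2043  0.0038]
[ 0.5531 -0.266   0.0173]
[ 0.5435 -0.3805  0.0503]
```

View pics/top22.png

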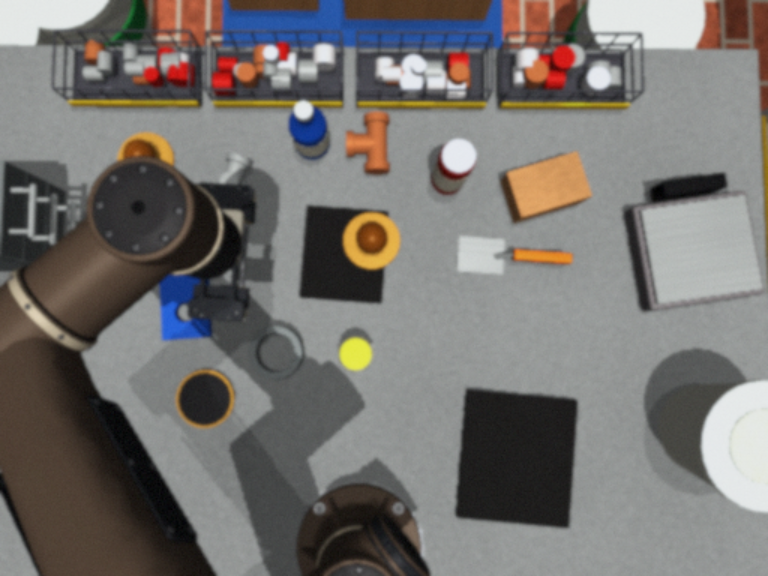

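View pics/side22.png

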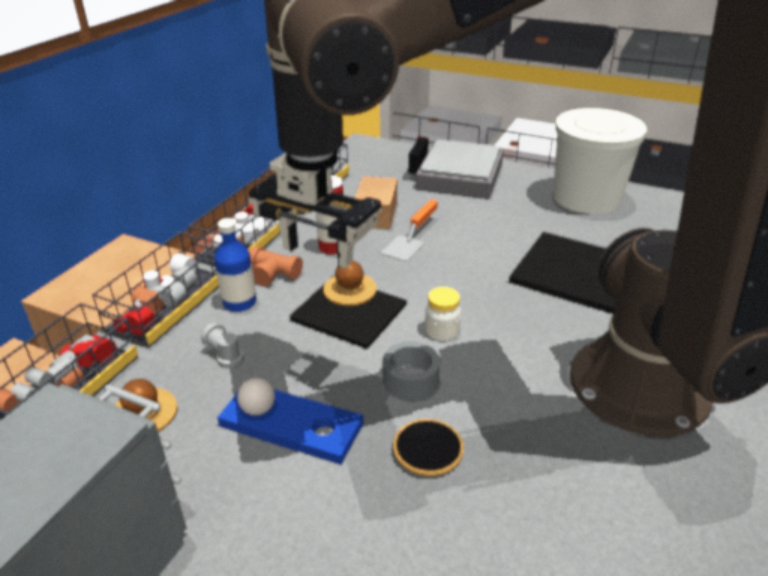

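The globe sits in the collar within about 1 mm of the base centre, the base is flat on the mat, the spatula is flat, and the white globe and bystanders are where they were. I'll hand the job in.

```bash
python3 -c "
from plant import ticket; print(ticket.close_job())"
```

```text
the job is handed in; nothing more can be done
None
```

I turned the brass base over onto the mat with the spatula and laid the spatula flat on the counter. I then set the amber globe in the collar and let go. The job was handed in after about 27 s of the 72 s; it reported no verdict.

- **Base:** it lies flat, collar up. Its centre is about −50 mm (x) and 30 mm (y) from the middle of the mat. The x limit is 56 mm, so only about 5–6 mm of margin is left there.
- **Globe:** it measures within about 1 mm of the base's centre. When it touched the collar the wrist force read about 7 N, so I eased off slightly before letting go. I did not measure the globe-to-base force directly.
- **Spatula:** the depth readings put the top of the blade at 4–5 mm and the top of the handle at 50 mm, which means it lies flat.
- **Everything else:** by eye in the final pictures, the white globe and the bystanders are where they started. The gripper was clear of everything in its last position.

**Disagreement:** the two cameras differed by 2–4 mm on where the base was. I aimed between the two readings when placing the globe. After the placing I measured the globe's centring only from the top view.

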